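# Set up the camera corner at the garage sale

## Task

Get the camera corner ready for the garage sale: stand every lens that has fallen over upright on the grey felt mat, on its rear cap with the hood up. Take the cap off the lens on the camera and lay it, boss down, with the camera's body cap, both flat on the floor of the wooden tray; then press that lens fully home in the mount, twist it clockwise until it locks, and after that turn only its slim silver aperture ring until the black mark meets the white index line, without touching the rings beside it while it turns. Keep your fingers off the front glass, do not twist the lens before it is home, and leave the other stock where it is.

Things in the scene. Friction and masses are not known exactly. Their poses are not given: they have to be found in the camera images.
- lens_a_mid (a point): Loose camera lens, 60 mm diameter with a square hood of 60 by 60 mm on the front 22 mm, 84 mm long over all, about 0.35 kg, heavier at the rear (centre of mass about 11 mm behind the middle), found lying on its side, flat on a hood face. The point is its centre: on its axis, half-way along; own x axis runs along the barrel from the flat grey rear cap (at -42 mm) to the open front of the hood (at +42 mm), so x points up when it stands rightly. May be absent (None).
- lens_b_mid (a point): Loose camera lens, 58 mm diameter with a square hood of 58 by 58 mm on the front 22 mm, 80 mm long over all, about 0.35 kg, heavier at the rear (centre of mass about 11 mm behind the middle), found lying on its side, flat on a hood face. The point is its centre: on its axis, half-way along; own x axis runs along the barrel from the flat grey rear cap (at -40 mm) to the open front of the hood (at +40 mm), so x points up when it stands rightly. May be absent (None).
- lens_c_mid (a point): Loose camera lens, 62 mm diameter with a square hood of 62 by 62 mm on the front 22 mm, 88 mm long over all, about 0.35 kg, heavier at the rear (centre of mass about 11 mm behind the middle), found lying on its side, flat on a hood face. The point is its centre: on its axis, half-way along; own x axis runs along the barrel from the flat grey rear cap (at -44 mm) to the open front of the hood (at +44 mm), so x points up when it stands rightly. May be absent (None).
- lens_d_mid (a point): Loose camera lens, 56 mm diameter with a square hood of 56 by 56 mm on the front 22 mm, 78 mm long over all, about 0.35 kg, heavier at the rear (centre of mass about 11 mm behind the middle), found lying on its side, flat on a hood face. The point is its centre: on its axis, half-way along; own x axis runs along the barrel from the flat grey rear cap (at -39 mm) to the open front of the hood (at +39 mm), so x points up when it stands rightly. May be absent (None).
- mat: Grey felt display mat, fixed, 140 mm (own x) by 460 mm (own y), 4 mm thick, origin at the centre of its underside on the table (z = 0).
- tray_in (a point): Low wooden accessory tray, fixed, 190 mm (own x) by 130 mm (own y) outside, 4 mm walls, 14 mm tall; the point is the centre of its inner floor, 4 mm above the table, 10 mm below the rim.
- mount (a point): Centre of the steel lens mount (65 mm above the table, facing straight up) of a black camera, fixed, lying on its back in a rubber cradle (115 by 165 mm); its hand grip, beside the lens, is 80 mm above the table. The lens axis is vertical through this point.
- lens_seat (a joint): How far the lens on the camera has been pushed down into the mount, in m: 0 = standing 12 mm proud with its steel throat showing, 0.012 = fully home. Stiff (pushing takes about 4 N, the lens's weight helps); stays where it is left.
- lens_twist (a joint): Bayonet turn of that whole lens in rad: 0 = just entered, grows clockwise seen from above, 1.05 = locked, at a firm stop. Friction 0.3 N m; stays where it is left. All rings of the lens turn with it; only the aperture ring also turns on the lens by itself.
- aperture (a joint): Aperture ring of that lens, rad: angle of the black mark on the ring from the white index line on the lens, positive clockwise seen from above; 0 = mark at the line; free from -1.4 to 1.4 without stops between; friction 0.06 N m, stays where it is left.
- ring_mid (a point): Centre of the aperture ring (on the lens axis, half-way up): the slim knurled silver ring, 66 mm diameter, 12 mm tall. It stands 5 mm proud of the fixed black rings directly above (front ring) and below (scale ring).
- ring_mark (a point): The black mark on the top face of the aperture ring (30 mm from the axis; it also runs down the ring's outside).
- index_line (a point): Where the ring's mark must come: just outside the foot of the white index line on the front ring, which shows on the front ring's rim and outside.
- front_ring: The lens's fixed black front ring: 56 mm outside and 44 mm inside diameter, 22 mm tall, from the top of the aperture ring to the front rim. The lens is pushed and twisted by this ring. Origin on the lens axis at the foot of the lens (where it meets the mount when home); the ring spans 66 to 88 mm above it.
- scale_ring: The fixed rings below the aperture ring: directly under it the black scale ring, 56 mm diameter, 16 mm tall, and under that the ribbed rubber focus ring, 64 mm diameter, 24 mm tall (origin on the lens axis at the foot of the lens; they span 38 to 54 and 14 to 38 mm above it).
- glass: Front glass, 44 mm diameter, set 6 mm below the front rim (same origin; its face is 82 mm above it).
- cap_mid (a point): Loose black front cap, 40 g: disc 60 mm diameter and 12 mm thick, with a boss 36 mm wide and 4 mm deep below that drops into the front ring. Point on its axis at half the disc's thickness (10 mm above the boss's underside); own z points up. At the start it lies on the front ring, disc underside on the rim.
- body_cap_mid (a point): The camera's body cap: loose plain black disc, 57 mm diameter, 16 mm thick, 40 g, lying flat on the table near the camera; the point is its centre, half-way up; own z is its axis.
- candlestick: Other stock, loose, to be left alone: brass candlestick, foot 72 mm wide, 115 mm tall. Origin at the centre of its underside.
- cone_tree: Other stock, loose, to be left alone: silver cone-tree ornament, 80 mm wide, 185 mm tall. Origin at the centre of its underside.
- vase: Other stock, loose, to be left alone: white vase, 92 mm wide, 135 mm tall. Origin at the centre of its underside.
- film_pot: Other stock, loose, to be left alone: black film pot with a grey lid, 34 mm wide, 55 mm tall. Origin at the centre of its underside.
- blower: Other stock, loose, to be left alone: rubber dust blower with its nozzle up, 54 mm wide, 120 mm tall. Origin at the centre of its underside.

How it is judged:
By the outcome, as a careful person would: the job done as asked, in the order asked, and still so for the second after the job is handed in, with the robot touching nothing.
Of lens_a, lens_b, lens_c, lens_d only 2 to 4 are there at a start; the rules pass over those that are not, and their reading is None.
At some moment in a run one of lens_a, lens_b, lens_c, lens_d may be knocked a few centimetres aside while the robot is not near it.
Once in a run the grip may slacken for a moment while it holds something.
It also fails if it takes over 210 s, if anything falls off the work surface, if the arm or the gripper's body presses on something with over 40 N, if the wrist force passes 120 N, or if a joint passes its speed limit or range.

## Robot

A 6-joint arm with a two-finger parallel gripper is mounted at the origin on the work surface. World frame = base frame: x ahead of the robot, y to its left, z up, the work surface at z = 0. Lengths are in m, angles in degrees, forces in N, time in s.
With the tool pointing down it reaches from about 0.325 to 0.85 m from the base axis. Payload 15.5 kg.
Tool frame: the origin (TCP) lies at the very end of the fingers, on their centre line; the grasp point (between the pads) lies arm.grip_depth behind it (arm.grip_depth is the distance from the TCP to the grasp point, in m); z points along the fingers, y is the direction in which the jaws open and shut (so a half turn about z gives the same grasp; the last joint's range is limited). The gripper opens to 91 mm and grips with 3 to 60 N. Pads are 32 mm wide; open, the fingers measure 118 mm over their backs; the gripper's body (76 mm by 178 mm) begins 60 mm behind the grasp point.
Start: joints at [-75.086, 28.281, 77.091, -0, 74.628, -5.472], TCP at [0.218, -0.586, 0.214] pointing down, gripper open.
Joint ranges: [-166.48, 166.48], [-47.26, 123.95], [12.59, 153.08], [-70.14, 250.14], [6.76, 159.57], [-176.63, 176.63]. Speed limits (degrees/s): [108.29, 108.29, 147.25, 172.46, 172.46, 172.46].

## Interface

Orientations are given as a 3x3 rotation matrix whose columns are the frame's x, y, z axes.
In Python, from rig import arm gives the robot as it stands. Calls block until the motion is done:
- arm.move_to(position, orientation): joint-space move of the TCP to a pose.
- arm.move_l(position, orientation=None, feed=0.15): straight line of the TCP; orientation=None keeps the orientation; feed is the mean speed in m/s.
- arm.move_joints(angles): joint-space move.
- arm.grip(opening): finger opening in m; the grip force is fixed at half the most; returns when the fingers have stopped.
- arm.sleep(seconds).
- arm.solve_ik(position, orientation): joint angles nearest the present ones, or None.
- arm.snapshot(name): name is "side" or "top"; returns the picture (420x560x3 uint8, red, green, blue); there is no depth.
- arm.get_calibration(name): a dict with "intrinsics" (3x3 intrinsics, pixels), "k1" (the pictures are not rectified: a ray, as slopes to the right and down, at radius r is drawn at 1 + k1 r^2 times it, then the intrinsics apply), "cam_to_world" (4x4, takes a point from camera to world coordinates). Camera axes: x right, y down, z forward; pixel columns grow to the right and rows downward; lengths in m; the calibration is good to about 2 mm. A picture is of the moment at which its call begins. get_calibration takes no time and is no camera call.
A pose or a line that the arm cannot do raises arm.Unreachable and nothing moves.
- arm.sign_off(): hands the job in, once; it reports no verdict.
Readings, each from a call of its own:
- arm.current_t(): time.
- arm.current_joint_positions(): joint angles.
- arm.current_dq(): joint speeds.
- arm.current_tau(): joint torques, N m.
- arm.current_ee_pos(): TCP position.
- arm.current_tool_rot(): TCP orientation.
- arm.current_force(): force on the tool from outside, world axes, zero at the start.
- arm.current_torque(): the same for the moment, N m.
- arm.current_width(): finger opening in m.
Only numpy, scipy, OpenCV 4.12 (cv2) and the standard library are available. Lean on these libraries where they do the work, as an engineer would, in place of code of your own. Each camera call takes 0.05 s, during which the arm holds its last target.

## Working session

There is one attempt and no reset: what is moved stays moved. The work goes in short steps, each a Python script; the robot and the scene stay as the last script left them, time stands still between calls to the robot, and variables do not carry over. Pictures are saved under pics/ and viewed, and the job is handed in when it is done.

```bash
ls; mkdir -p pics
python3 - <<'E'
from rig import arm
import cv2
for n in("top","side"):
    im=arm.snapshot(n); cv2.imwrite(f"pics/{n}0.png",im[:,:,::-1])
    c=arm.get_calibration(n); print(n,c)
print(arm.grip_depth,arm.current_t(),arm.current_tool_rot(),arm.current_width(),arm.current_force())
E
```

```text
pics
top {'intrinsics': array([[437.72151628,   0.        , 275.0747149 ],
       [  0.        , 437.72151628, 208.21524091],
       [  0.        ,   0.        ,   1.        ]]), 'k1': -0.09489454234667588, 'cam_to_world': array([[-4.60498158e-04, -9.95778925e-01,  9.17830100e-02,
         4.90486783e-01],
       [-9.99993582e-01,  1.32445423e-04, -3.58027963e-03,
        -6.88139685e-02],
       [ 3.55301076e-03, -9.17840697e-02, -9.95772595e-01,
         1.18198109e+00],
       [ 0.00000000e+00,  0.00000000e+00,  0.00000000e+00,
         1.00000000e+00]])}
side {'intrinsics': array([[535.64633925,   0.        , 273.46164866],
       [  0.        , 535.64633925, 214.87167543],
       [  0.        ,   0.        ,   1.        ]]), 'k1': 0.048976622228725904, 'cam_to_world': array([[ 0.99247648, -0.08265802,  0.09032209,  0.44951415],
       [-0.12162431, -0.7503714 ,  0.64973093, -1.06867306],
       [ 0.01406964, -0.65582803, -0.7547792 ,  1.31266154],
       [ 0.        ,  0.        ,  0.        ,  1.        ]])}
0.0188 0.1 [[ 9.37348580e-01  3.48392789e-01 -3.24423894e-04]
 [ 3.48392934e-01 -9.37347993e-01  1.05005129e-03]
 [ 6.17322102e-05 -1.09729107e-03 -9.99999396e-01]] 0.09073967499043506 [-0.38260229 -0.06220755 -0.22041506]
```

View pics/top0.png

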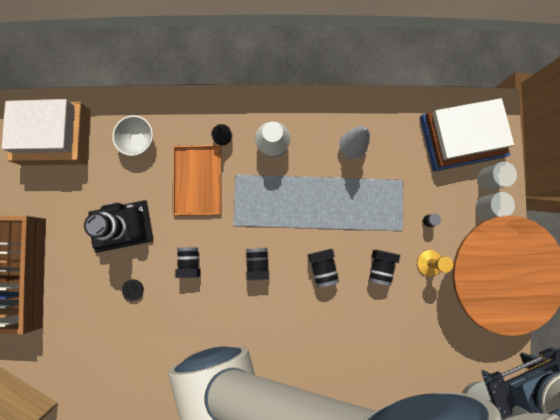

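View pics/side0.png

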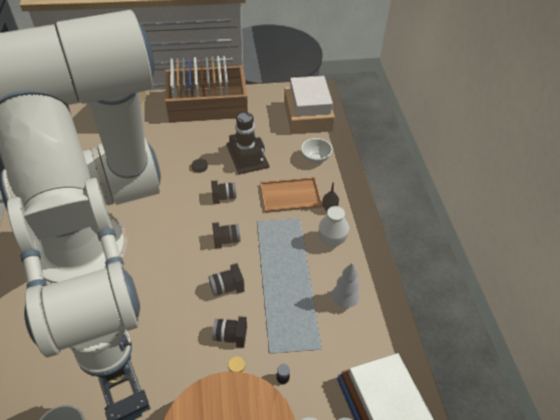

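```bash
cat > h.py <<'E'
import numpy as np, cv2
from rig import arm
def cal(n):
    c=arm.get_calibration(n); return c["intrinsics"],c["k1"],c["cam_to_world"]
def px2w(n,u,v,z):
    K,k,T=cal(n)
    s=cv2.undistortPoints(np.array([[[u,v]]],float),K,np.array([k,0,0,0,0.]))[0,0]
    d=T[:3,:3]@np.array([s[0],s[1],1]); o=T[:3,3]
    return o+d*(z-o[2])/d[2]
def w2px(n,p):
    K,k,T=cal(n); q=np.linalg.inv(T)
    r,_=cv2.Rodrigues(q[:3,:3])
    return cv2.projectPoints(np.array([p],float),r,q[:3,3],K,np.array([k,0,0,0,0.]))[0][0,0]
def snap(n,name,crop=None,s=1):
    im=arm.snapshot(n)[:,:,::-1].copy()
    cv2.imwrite(f"pics/{name}_raw.png",im)
    if crop:
        a,b,c,d=crop; im=cv2.resize(im[b:d,a:c],None,fx=s,fy=s,interpolation=cv2.INTER_CUBIC)
    cv2.imwrite(f"pics/{name}.png",im)
    return im
def crop(src,name,c,s):
    im=cv2.imread(src);a,b,cc,d=c
    cv2.imwrite(f"pics/{name}.png",cv2.resize(im[b:d,a:cc],None,fx=s,fy=s,interpolation=cv2.INTER_CUBIC))
def down(a):
    "tool down, tool y axis at angle a deg in world xy"
    a=np.radians(a); y=np.array([np.cos(a),np.sin(a),0]); z=np.array([0,0,-1.]); return np.column_stack([np.cross(y,z),y,z])
E
python3 - <<'E'
from h import *
crop("pics/top0.png","t1",(160,230,300,300),5.5)
crop("pics/top0.png","t2",(290,230,430,300),5.5)
crop("pics/top0.png","t3",(70,110,230,230+80),3.7)
crop("pics/side0.png","s1",(180,90,330,200),5)
E
```

```text
(no output)
```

View pics/t1.png

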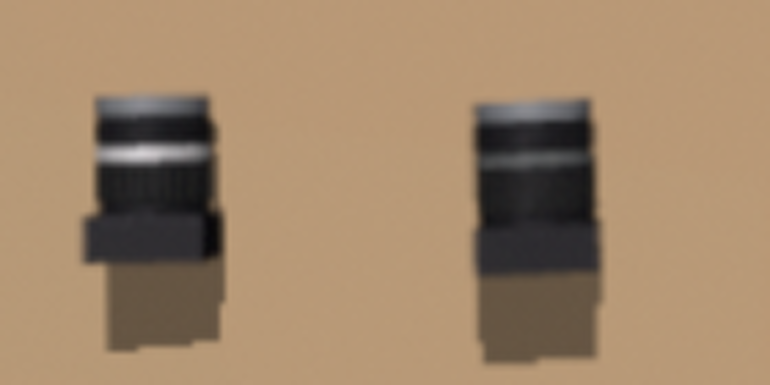

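View pics/t2.png

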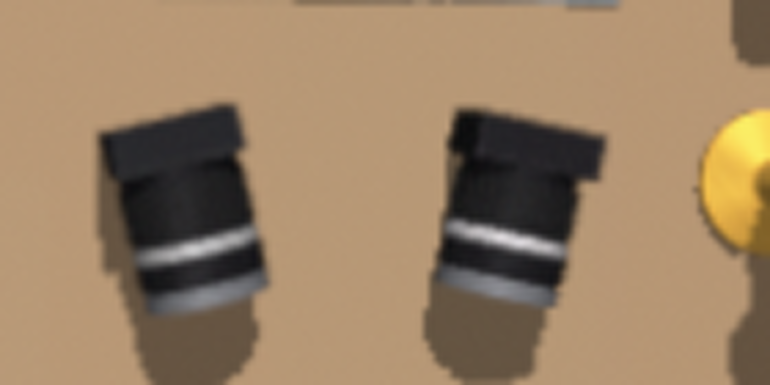

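View pics/t3.png

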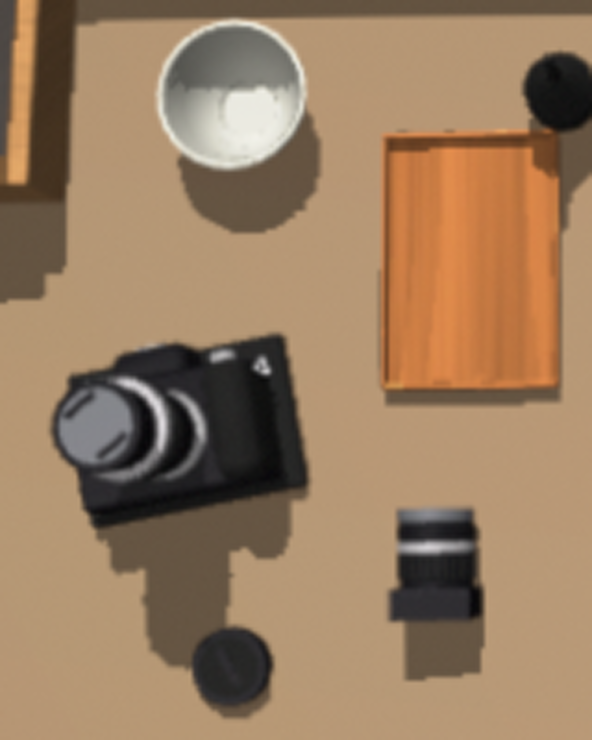

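View pics/s1.png

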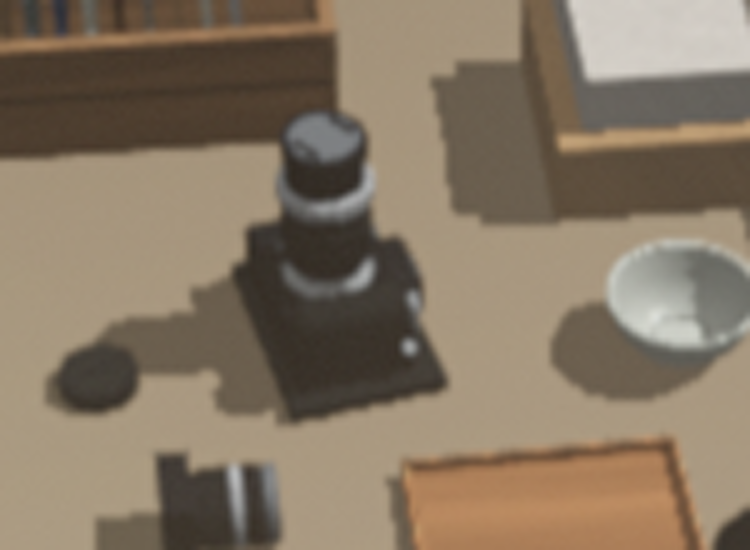

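```bash
cat >> h.py <<'E'
from scipy.optimize import minimize
LENS={'a':(60,84),'b':(58,80),'c':(62,88),'d':(56,78)}
def mask(im):  # BGR
    im=im.astype(int); return ((im[:,:,2]-im[:,:,0]<18)&(im.max(2)<200)).astype(np.uint8)
def lens_pts(W,L,x,y,th):
    W/=1000;L/=1000;r=W/2;fx=L/2
    a=np.linspace(0,2*np.pi,40,endpoint=False)
    cyl=np.array([[s,r*np.cos(t),r*np.sin(t)] for s in(-fx,fx-.022) for t in a])
    box=np.array([[s,p*r,q*r] for s in(fx-.022,fx) for p in(-1,1) for q in(-1,1)])
    c,s=np.cos(th),np.sin(th);R=np.array([[c,-s,0],[s,c,0],[0,0,1]])
    return [(P@R.T)+[x,y,r] for P in(cyl,box)]
def proj(n,P):
    K,k,T=cal(n); q=np.linalg.inv(T); r,_=cv2.Rodrigues(q[:3,:3])
    return cv2.projectPoints(P,r,q[:3,3],K,np.array([k,0,0,0,0.]))[0][:,0]
def render(n,parts,org,sz,S=8):
    m=np.zeros((sz[1]*S,sz[0]*S),np.uint8)
    for P in parts:
        h=cv2.convexHull(((proj(n,P)-org+.5)*S).astype(np.float32))
        cv2.fillConvexPoly(m,np.round(h).astype(int),255)
    return cv2.resize(m,tuple(sz),interpolation=cv2.INTER_AREA)/255.
def fitlens(im,x,y,th,n="top",sizes='abcd'):
    M=mask(im).astype(float); c=proj(n,np.array([[x,y,.03]]))[0]; org=(c-32).astype(int); sz=(64,64)
    org=np.maximum(org,0)
    sub=M[org[1]:org[1]+64,org[0]:org[0]+64]
    # keep the components near center only
    nl,lab,st,ce=cv2.connectedComponentsWithStats(sub.astype(np.uint8))
    cc=c-org; i=min(range(1,nl),key=lambda i:(np.hypot(*(ce[i]-cc)) if st[i][4]>150 else 1e3)); sub=(lab==i).astype(float)
    out=[]
    for k in sizes:
        W,L=LENS[k]
        f=lambda p:((render(n,lens_pts(W,L,x+p[0]/100,y+p[1]/100,th+p[2]/10),org,sz)-sub)**2).sum()
        r=min((minimize(f,p0,method='Nelder-Mead',options=dict(initial_simplex=np.array(p0)+np.array([[0,0,0],[1,0,0],[0,1,0],[0,0,1.]]),xatol=.005,fatol=.01)) for p0 in([0,0,0],[.4,-.4,.4])),key=lambda r:r.fun)
        out.append((round(r.fun,1),k,np.round([x+r.x[0]/100,y+r.x[1]/100],4),round(np.degrees(th+r.x[2]/10),1)))
    return sorted(out,key=lambda o:o[0])
E
python3 - <<'E'
from h import *
im=cv2.imread("pics/top0.png")
for (u,v),th in zip([(188,262),(257,264),(324,268),(383,267)],[180,180,15,-12]):
    p=px2w("top",u,v,.03); print(p[:2])
    for n in("top","side"):
        for o in fitlens(cv2.imread(f"pics/{n}0.png"),p[0],p[1],np.radians(th),n): print("  ",n,*o)
for u,v,z,s in[(96.2,224.9,.177,"cap"),(132.5,290,.016,"bcap"),(131,201,.08,"")]:print(s,px2w("top",u,v,z))
print("cap side",px2w("side",244.8,117.2,.177))
for u,v in[(174,146.5),(221,146),(221,215),(174,215)]:print("tray",px2w("top",u,v,.014))
for u,v in[(235.5,175),(403,179),(403,231),(234,227)]:print("mat",px2w("top",u,v,.004))
E
```

```text
[0.45490906 0.15569138]
   top 45.8 d [0.4549 0.1564] 179.9
   top 91.9 b [0.4552 0.1559] 182.1
   top 149.6 a [0.4573 0.1548] 180.3
   top 217.6 c [0.4549 0.1557] 180.0
   side 83.1 d [0.4525 0.1613] 179.8
   side 112.1 b [0.4536 0.1595] 180.4
   side 149.5 a [0.4534 0.1626] 180.5
   side 190.0 c [0.4554 0.1631] 180.7
[ 0.45010635 -0.02559937]Traceback (most recent call last):
  File "<stdin>", line 6, in <module>
  File "h.py", line 58, in fitlens
    r=min((minimize(f,p0,method='Nelder-Mead',options=dict(initial_simplex=np.array(p0)+np.array([[0,0,0],[1,0,0],[0,1,0],[0,0,1.]]),xatol=.005,fatol=.01)) for p0 in([0,0,0],[.4,-.4,.4])),key=lambda r:r.fun)
  File "h.py", line 58, in <genexpr>
    r=min((minimize(f,p0,method='Nelder-Mead',options=dict(initial_simplex=np.array(p0)+np.array([[0,0,0],[1,0,0],[0,1,0],[0,0,1.]]),xatol=.005,fatol=.01)) for p0 in([0,0,0],[.4,-.4,.4])),key=lambda r:r.fun)
           ~~~~~~~~^^^^^^^^^^^^^^^^^^^^^^^^^^^^^^^^^^^^^^^^^^^^^^^^^^^^^^^^^^^^^^^^^^^^^^^^^^^^^^^^^^^^^^^^^^^^^^^^^^^^^^^^^^^^^^^^^^^^^^^^^^^^^^^^^^^^^^^^
    res = _minimize_neldermead(fun, x0, args, callback, bounds=bounds,
                               **options)
    fxr = func(xr)
    fx = function(np.copy(x), *(wrapper_args + args))
  File "h.py", line 57, in <lambda>
    f=lambda p:((render(n,lens_pts(W,L,x+p[0]/100,y+p[1]/100,th+p[2]/10),org,sz)-sub)**2).sum()
                 ~~~~~~^^^^^^^^^^^^^^^^^^^^^^^^^^^^^^^^^^^^^^^^^^^^^^^^^^^^^^^^^
  File "h.py", line 44, in render
    h=cv2.convexHull(((proj(n,P)-org+.5)*S).astype(np.float32))
                       ~~~~^^^^^
  File "h.py", line 39, in proj
    K,k,T=cal(n); q=np.linalg.inv(T); r,_=cv2.Rodrigues(q[:3,:3])
          ~~~^^^
  File "h.py", line 4, in cal
    c=arm.get_calibration(n); return c["intrinsics"],c["k1"],c["cam_to_world"]
ValueError: time passes only in moves, steps and waits
```

```bash
python3 - <<'E'
s=open('h.py').read()
s=s.replace('''def cal(n):
''','''_C={}
def cal(n):
    if n not in _C: _C[n]=_cal(n)
    return _C[n]
def _cal(n):
''')
open('h.py','w').write(s)
E
python3 - <<'E'
from h import *
im=cv2.imread("pics/top0.png"); m=mask(im)
sub=im[240:290,165:215]; ms=m[240:290,165:215]
o=np.hstack([sub,cv2.merge([ms*255]*3)])
for j in(290,):
  o=np.vstack([o,np.hstack([im[240:290,300:350],cv2.merge([m[240:290,300:350]*255]*3)])])
cv2.imwrite("pics/m.png",cv2.resize(o,None,fx=5,fy=5,interpolation=0))
print(im[268,182],im[285,190],im[246,188],im[250,188])
E
```

```text
[36 33 34] [ 66  85 101] [119 148 176] [102  97  97]
```

View pics/m.png

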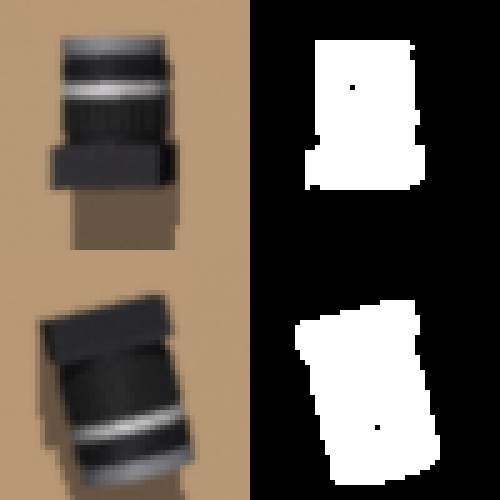

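Run:
```python
from h import *
im=cv2.imread("pics/top0.png")
for (u,v),th in zip([(188,262),(257,264),(324,268),(383,267)],[180,180,15,-12]):
    p=px2w("top",u,v,.03); print(p[:2])
    for n in("top","side"):
        for o in fitlens(cv2.imread(f"pics/{n}0.png"),p[0],p[1],np.radians(th),n): print("  ",n,*o)
for u,v,z,s in[(96.2,224.9,.177,"cap"),(132.5,290,.016,"bcap"),(131,201,.08,"")]:print(s,px2w("top",u,v,z))
print("cap side",px2w("side",244.8,117.2,.177))
for u,v in[(174,146.5),(221,146),(221,215),(174,215)]:print("tray",px2w("top",u,v,.014))
for u,v in[(235.5,175),(403,179),(403,231),(234,227)]:print("mat",px2w("top",u,v,.004))
```

```text
[0.45490906 0.15569138]
   top 45.8 d [0.4549 0.1564] 179.9
   top 91.9 b [0.4552 0.1559] 182.1
   top 149.6 a [0.4573 0.1548] 180.3
   top 217.6 c [0.4549 0.1557] 180.0
   side 83.1 d [0.4525 0.1613] 179.8
   side 112.1 b [0.4536 0.1595] 180.4
   side 149.5 a [0.4534 0.1626] 180.5
   side 190.0 c [0.4554 0.1631] 180.7
[ 0.45010635 -0.02559937]
   top 23.8 d [ 0.4514 -0.0255] 182.0
   top 51.5 b [ 0.4518 -0.0261] 182.4
   top 105.2 a [ 0.4526 -0.0266] 179.4
   top 172.6 c [ 0.4503 -0.0254] 180.1
   side 52.2 d [ 0.4491 -0.0239] 181.4
   side 80.8 b [ 0.4487 -0.0228] 181.5
   side 125.3 a [ 0.4514 -0.0253] 182.0
   side 171.9 c [ 0.4507 -0.0223] 182.4
[ 0.43942278 -0.20100995]
   top 30.5 a [ 0.44   -0.1993] 13.0
   top 52.2 c [ 0.4397 -0.1995] 12.6
   top 57.1 b [ 0.4413 -0.1992] 13.3
   top 89.2 d [ 0.442  -0.1993] 12.7
   side 35.3 a [ 0.4365 -0.1992] 13.9
   side 49.2 b [ 0.4382 -0.1983] 14.1
   side 62.3 c [ 0.4363 -0.2008] 9.9
   side 68.3 d [ 0.4394 -0.1974] 13.7
[ 0.44121368 -0.35701704]
   top 36.2 b [ 0.439  -0.3557] -12.5
   top 50.4 d [ 0.4402 -0.3559] -12.7
   top 56.2 a [ 0.4392 -0.3552] -13.0
   top 119.3 c [ 0.4389 -0.3538] -13.1
   side 41.2 b [ 0.4353 -0.3562] -12.7
   side 46.9 d [ 0.4363 -0.3557] -12.9
   side 64.8 a [ 0.435  -0.3553] -10.2
   side 118.9 c [ 0.4347 -0.355 ] -7.4
cap [0.54408959 0.34484321 0.177     ]
bcap [0.37931445 0.30673585 0.016     ]
 [0.61062874 0.29547492 0.08      ]
cap side [0.54297845 0.346652   0.177     ]
tray [0.76750957 0.20306179 0.014     ]
tray [0.76831461 0.07417373 0.014     ]
tray [0.57991133 0.07184002 0.014     ]
tray [0.57986822 0.19862437 0.014     ]
mat [0.68995324 0.03472596 0.004     ]
mat [ 0.67958809 -0.42439451  0.004     ]
mat [ 0.53688412 -0.4204031   0.004     ]
mat [0.54826302 0.03762017 0.004     ]
```

```bash
cat >> h.py <<'E'
GD=0.0188
Z=np.array([0,0,1.])
def dirv(deg): t=np.radians(deg); return np.array([np.cos(t),np.sin(t),0])
def tool(hd,a,kind,s):
    "hd lens heading deg; kind pick/place; a tilt; s=+-1 jaw sign"
    h=dirv(hd); a=np.radians(a)
    z=-Z*np.cos(a)-h*np.sin(a) if kind=='pick' else h*np.cos(a)-Z*np.sin(a)
    y=s*np.cross(Z,h); return np.column_stack([np.cross(y,z),y,z])
def tcp(G,R): return np.asarray(G)+GD*R[:,2]
E
python3 - <<'E'
from h import *
lens={'d':(.453,.158,180),'b':(.4505,-.025,181.7),'c':(.438,-.2,13),'a':(.4375,-.355,-12.5)}
for k,(x,y,th) in lens.items():
  W,L=[v/1000 for v in LENS[k]]
  G=np.array([x,y,W/2])+dirv(th)*(L/2-.011)
  for a in(0,15,30,45):
   for s in(1,-1):
    R=tool(th,a,'pick',s); r=[]
    for dz in(0,.1):
      q=arm.solve_ik(tcp(G+[0,0,dz],R),R); r.append(None if q is None else np.round(q).astype(int).tolist())
    if r[0]: print(k,a,s,r)
for py in(-.37,-.25,-.13,-.01):
 for a in(15,30,45):
  for phi in(-60,-40,-20,0,20,40):
   for s in(1,-1):
    R=tool(phi,a,'place',s); G=np.array([.614,py,.08])
    q=arm.solve_ik(tcp(G,R),R)
    if q is not None: print(py,a,phi,s,np.round(q).astype(int).tolist())
E
```

```text
d 0 1 [[13, 35, 112, 0, 33, 103], [13, 24, 108, 0, 49, 103]]
d 0 -1 [[13, 35, 112, 0, 33, -77], [13, 24, 108, 0, 49, -77]]
d 15 1 [[16, 34, 124, -28, 9, 133], [16, 20, 119, -9, 27, 113]]
d 15 -1 [[16, 34, 124, -28, 9, -47], [16, 20, 119, -9, 27, -67]]
d 30 1 [[20, 41, 136, 203, 27, -93], None]
d 30 -1 [[20, 41, 136, 203, 27, 87], None]
d 45 1 [[26, 60, 147, 199, 70, -78], [26, 33, 142, 208, 41, -93]]
d 45 -1 [[26, 60, 147, 199, 70, 102], [26, 33, 142, 208, 41, 87]]
b 0 1 [[-12, 33, 117, 0, 30, 77], [-12, 21, 112, 0, 47, 77]]
b 0 -1 [[-12, 33, 117, 0, 30, -103], [-12, 21, 112, 0, 47, -103]]
b 30 1 [[-20, 44, 143, 162, 37, -95], [-20, 20, 136, 113, 12, -42]]
b 30 -1 [[-20, 44, 143, 162, 37, 85], [-20, 20, 136, 113, 12, 138]]
c 0 1 [[-29, 36, 105, 0, 39, -132], [-29, 27, 100, 0, 53, -132]]
c 0 -1 [[-29, 36, 105, 0, 39, 48], [-29, 27, 100, 0, 53, 48]]
c 15 1 [[-23, 41, 94, -10, 58, -120], [-23, 32, 91, -9, 70, -122]]
c 15 -1 [[-23, 41, 94, -10, 58, 60], [-23, 32, 91, -9, 70, 58]]
c 30 1 [[-19, 47, 84, -16, 75, -114], [-19, 39, 81, -15, 86, -117]]
c 30 -1 [[-19, 47, 84, -16, 75, 66], [-19
[... 5471 characters left out ...]
29, 205, 60, -90]
-0.01 30 0 1 [-12, 53, 133, 168, 66, 89]
-0.01 30 0 -1 [-12, 53, 133, 168, 66, -91]
-0.01 30 20 1 [-27, 51, 128, 132, 59, 91]
-0.01 30 20 -1 [-27, 51, 128, 132, 59, -89]
-0.01 30 40 1 [-34, 49, 116, 97, 57, 107]
-0.01 30 40 -1 [-34, 49, 116, 97, 57, -73]
-0.01 45 -60 1 [15, 42, 102, -69, 47, 40]
-0.01 45 -60 -1 [15, 42, 102, -69, 47, -140]
-0.01 45 -20 1 [2, 39, 121, 214, 28, 75]
-0.01 45 -20 -1 [2, 39, 121, 214, 28, -105]
-0.01 45 0 1 [-11, 39, 124, 164, 29, 96]
-0.01 45 0 -1 [-11, 39, 124, 164, 29, -84]
-0.01 45 20 1 [-22, 39, 121, 119, 32, 115]
-0.01 45 20 -1 [-22, 39, 121, 119, 32, -65]
-0.01 45 40 1 [-28, 40, 112, 82, 41, 130]
-0.01 45 40 -1 [-28, 40, 112, 82, 41, -50]
```

Run:
```python
from h import *
crop("pics/top0.png","t4",(350,190,470,290),6)
print("foot",px2w("top",429,263,.005),"cup",px2w("top",445.5,265,.115),"pot",px2w("top",434,220,.055),px2w("top",429,221,0))
```

```text
foot [ 0.44986184 -0.4900024   0.005     ] cup [ 0.44834689 -0.49227653  0.115     ] pot [ 0.56334571 -0.48864331  0.055     ] [ 0.56418528 -0.49496137  0.        ]
```

View pics/t4.png

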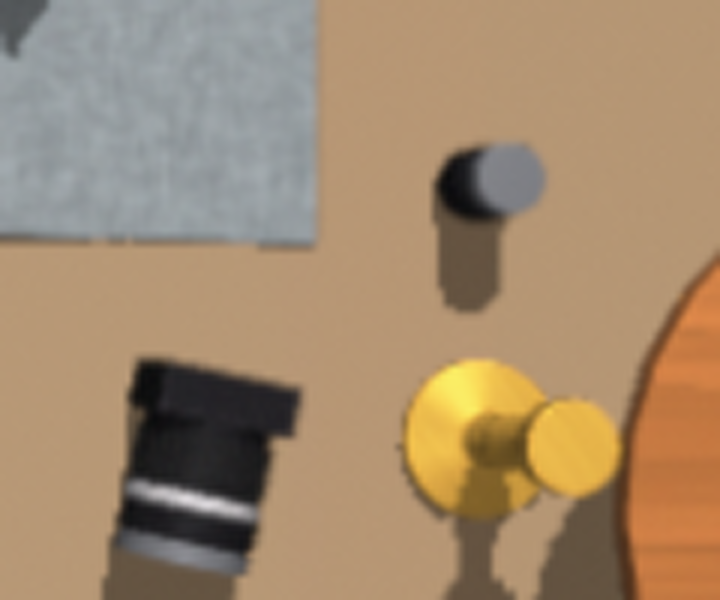

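```bash
cat >> h.py <<'E'
from scipy.spatial.transform import Rotation as Ro, Slerp
def log(*a): print(f"[{arm.current_t():.1f}]",*a,flush=True)
def go(G,R,lin=False,feed=.15):
    p=tcp(G,R)
    if lin: arm.move_l(p,R,feed=feed)
    else: arm.move_to(p,R)
def pick(k,x,y,th,a,s=-1,dx=0.):
    W,L=[v/1000 for v in LENS[k]]
    G=np.array([x,y,W/2])+dirv(th)*(L/2-.011+dx)
    R=tool(th,a,'pick',s)
    arm.grip(.085)
    go(G+[0,0,.12],R); log(np.round(arm.current_joint_positions()))
    go(G,R,True); arm.grip(.04); w=arm.current_width(); log("width",w)
    go(G+[0,0,.17],R,True,.2); log("lifted",arm.current_width())
    return G,R
def carry(G0,R0,k,th,a,px,py,phi,s=-1,hz=.06):
    W,L=[v/1000 for v in LENS[k]]
    Gp=np.array([px,py,.004+L-.011])
    A=np.asarray(G0)+[0,0,.17]; B=Gp+[0,0,hz]
    d=(phi-th+180)%360-180
    if abs(d)>60: # yaw first
        for f in(.33,.67,1):
            C=A+(np.array([.56,py,.25])-A)*f
            go(C,tool(th+d*f,a,'pick',s)); 
        log(np.round(arm.current_joint_positions())); A=C; R0=tool(phi,a,'pick',s)
    R1=tool(phi,a,'place',s)
    S=Slerp([0,1],Ro.from_matrix([R0,R1]))
    for f in(.25,.5,.75,1):
        C=A+(B-A)*f; C[2]=max(C[2],.19) if f<1 else C[2]
        go(C,S(f).as_matrix())
    log("at",np.round(arm.current_joint_positions()),arm.current_width())
    return Gp,R1
def lower(Gp,R1,hz=.06):
    go(Gp+[0,0,.006],R1,True,.1); arm.sleep(.2)
    f0=arm.current_force()[2]; z=.006
    while z>-.008:
        z-=.001; go(Gp+[0,0,z],R1,True,.02); f=arm.current_force()[2]-f0
        if abs(f)>3: break
    log("contact",z,f)
def release(Gp,R1):
    arm.grip(.08); p=arm.current_ee_pos()
    arm.move_l(np.asarray(p)-.10*R1[:,2]+[0,0,.03],R1,feed=.12)
    log("released")
E
python3 - <<'E'
from h import *
G,R=pick('a',.4375,-.355,-12.5,30)
np.save('G.npy',G);np.save('R.npy',R)
snap("side","s2",(140,150,340,400),2.4)
E
```

```text
[1.7] [-37.  45.  65. -12.  98.  67.]
[3.2] width 0.060074812389575225
[4.2] lifted 0.05955649608663526
```

View pics/s2.png

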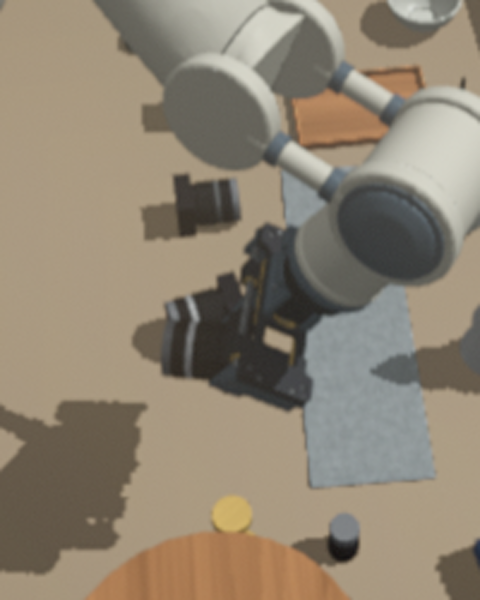

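Run:
```python
from h import *
G=np.load('G.npy');R=np.load('R.npy')
Gp,R1=carry(G,R,'a',-12.5,30,.618,-.03,40)
np.save('G.npy',Gp);np.save('R.npy',R1)
go(Gp+[0,0,.02],R1,True)
snap("side","s3",(140,100,400,400),2); snap("top","t5",(160,130,420,330),3)
```

```text
[6.8] at [-36.  42. 114.  89.  57. -61.] 0.0600299796178109
```

View pics/s3.png

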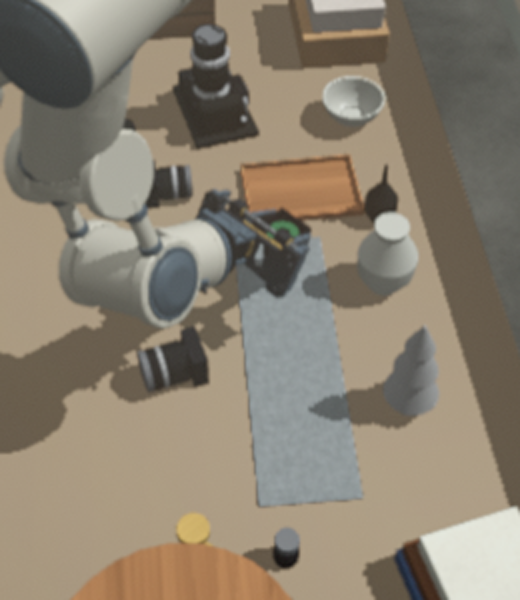

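View pics/t5.png

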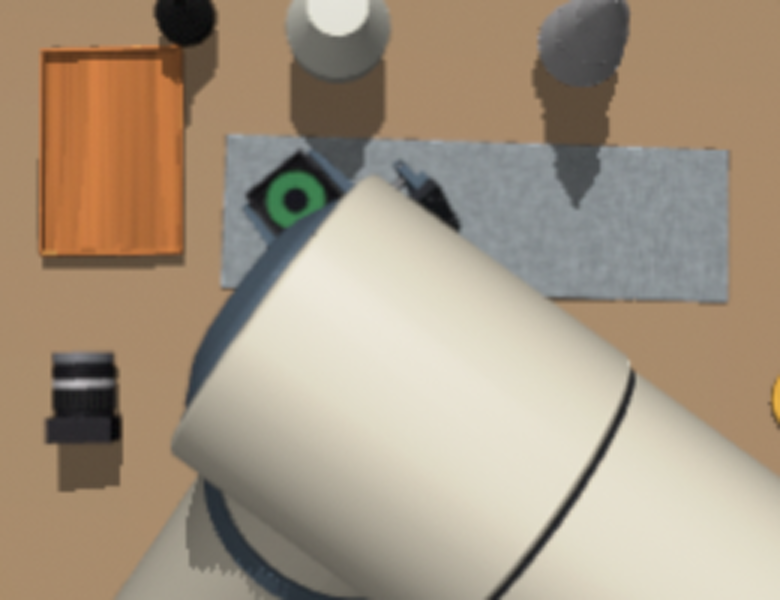

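Lens a hangs hood up over the mat; the hood front is visible at about (295,200) in the top crop. I'll lower and release it.

Run:
```python
from h import *
G=np.load('G.npy');R=np.load('R.npy')
log(arm.current_width()); lower(G,R); release(G,R)
arm.move_l(np.array(arm.current_ee_pos())+[-.05,-.03,.1],feed=.2)
snap("side","s4",(140,100,400,400),2); snap("top","t6",(160,130,420,330),3)
```

```text
[7.3] 0.05990548822503172
[9.6] contact -0.001 9.52507099928827
[11.2] released
```

View pics/s4.png

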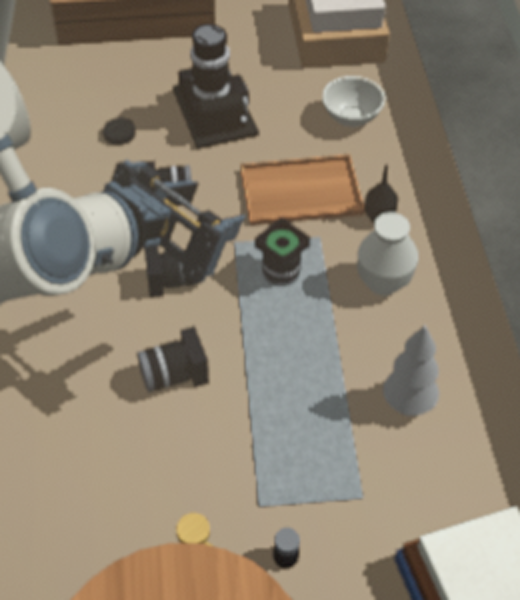

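View pics/t6.png

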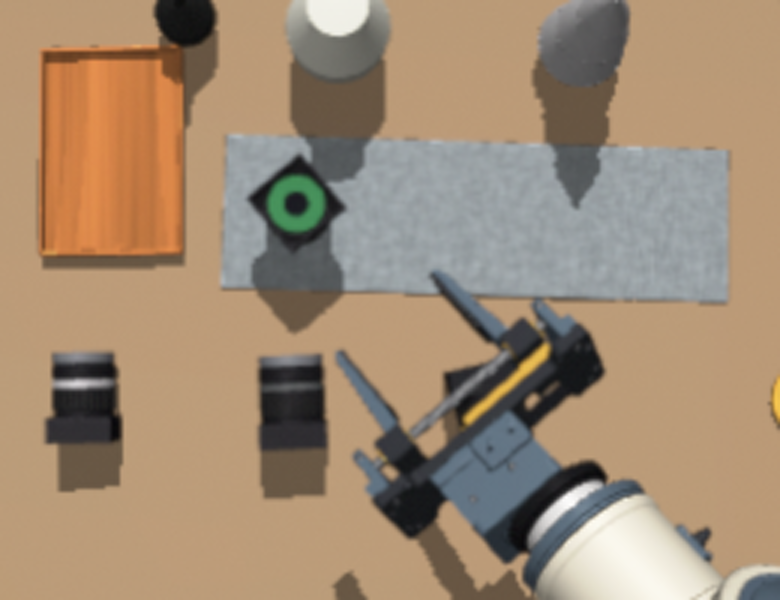

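Run:
```python
from h import *
for f in("pics/side0.png","pics/s4_raw.png"): print(fitlens(cv2.imread(f),.438,-.2,np.radians(13),"side","c"))
th=13
p=arm.current_ee_pos(); arm.move_l(np.array(p)+[0,-.05,.12],feed=.25)
G,R=pick('c',.438,-.2,th,30)
Gp,R1=carry(G,R,'c',th,30,.616,-.14,40)
np.save('G.npy',Gp);np.save('R.npy',R1)
go(Gp+[0,0,.02],R1,True)
snap("side","s5",(140,100,400,400),2); snap("top","t7",(160,130,420,330),3)
```

```text
[(np.float64(62.9), 'c', array([ 0.4362, -0.2004]), np.float64(9.3))]
[(np.float64(65.5), 'c', array([ 0.4366, -0.2004]), np.float64(10.0))]
[14.5] [-19.  38.  81. -15.  88.  62.]
[15.9] width 0.06169120981454417
[16.9] lifted 0.062175098787962846
[19.2] at [-46.  43. 105.  76.  63. -53.] 0.06192873610897477
```

View pics/s5.png

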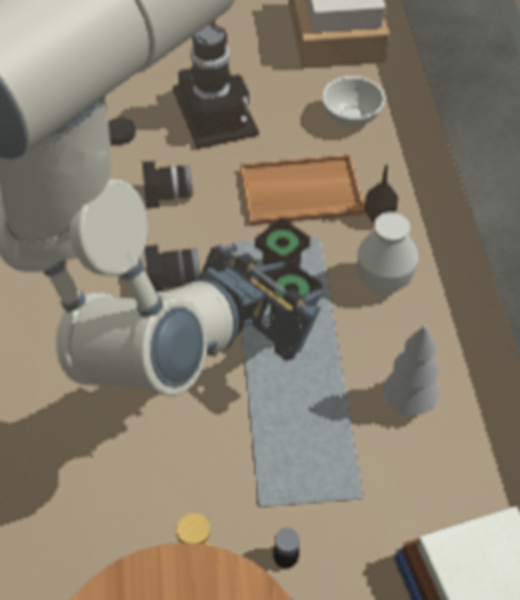

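View pics/t7.png

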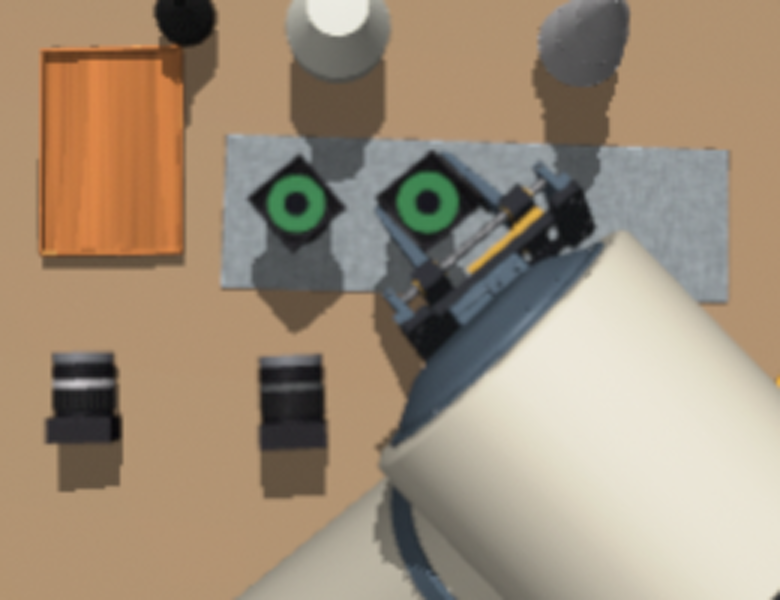

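Run:
```python
from h import *
G=np.load('G.npy');R=np.load('R.npy')
log(arm.current_width()); lower(G,R); release(G,R)
arm.move_l(np.array(arm.current_ee_pos())+[-.05,-.08,.14],feed=.2)
snap("side","s6",(140,100,400,400),2); im=snap("top","t8",(160,130,420,330),3)
im=cv2.imread("pics/t8_raw.png")
print(fitlens(im,.4505,-.025,np.radians(181),"top","b"),fitlens(im,.453,.158,np.radians(180),"top","d"))
for a in(5,8,10,12):
  for k,x,y,th in(('b',.4505,-.025,182),('d',.453,.158,180)):
    W,L=[v/1000 for v in LENS[k]]; R=tool(th,a,'pick',-1); G=np.array([x,y,W/2])+dirv(th)*(L/2-.011)
    print(k,a,[None if q is None else np.round(q).tolist() for q in [arm.solve_ik(tcp(G+[0,0,dz],R),R) for dz in(0,.12,.17)]])
```

```text
[19.8] 0.06183178271430175
[22.0] contact -0.001 5.872434022061394
[23.6] released
[(np.float64(51.7), 'b', array([ 0.4514, -0.026 ]), np.float64(182.2))] [(np.float64(49.2), 'd', array([0.4546, 0.1563]), np.float64(180.2))]
b 5 [[-13.0, 33.0, 121.0, 3.0, 22.0, -108.0], [-13.0, 18.0, 114.0, 2.0, 43.0, -106.0], [-13.0, 13.0, 110.0, 2.0, 52.0, -106.0]]
d 5 [[14.0, 34.0, 116.0, -3.0, 25.0, -74.0], [14.0, 20.0, 110.0, -2.0, 45.0, -75.0], [14.0, 15.0, 106.0, -1.0, 54.0, -75.0]]
b 8 [[-13.0, 33.0, 123.0, 7.0, 16.0, -112.0], [-13.0, 17.0, 116.0, 3.0, 39.0, -108.0], [-13.0, 11.0, 112.0, 3.0, 48.0, -107.0]]
d 8 [[14.0, 34.0, 119.0, -6.0, 20.0, -70.0], [14.0, 19.0, 112.0, -3.0, 41.0, -74.0], [14.0, 14.0, 109.0, -3.0, 50.0, -74.0]]
b 10 [[-14.0, 33.0, 125.0, 12.0, 13.0, -118.0], [-14.0, 16.0, 118.0, 5.0, 36.0, -109.0], [-14.0, 11.0, 114.0, 4.0, 46.0, -108.0]]
d 10 [[15.0, 34.0, 120.0, -9.0, 17.0, -67.0], [15.0, 19.0, 114.0, -4.0, 38.0, -72.0], [15.0, 13.0, 110.0, -3.0, 47.0, -73.0]]
b 12 [[-14.0, 33.0, 127.0, 21.0, 9.0, -127.0], [-14.0, 16.0, 120.0, 6.0, 33.0, -111.0], [-14.0, 10.0, 115.0, 5.0, 43.0, -110.0]]
d 12 [[15.0, 34.0, 122.0, -14.0, 13.0, -62.0], [15.0, 18.0, 115.0, -5.0, 35.0, -71.0], [15.0, 13.0, 111.0, -4.0, 44.0, -72.0]]
```

View pics/s6.png

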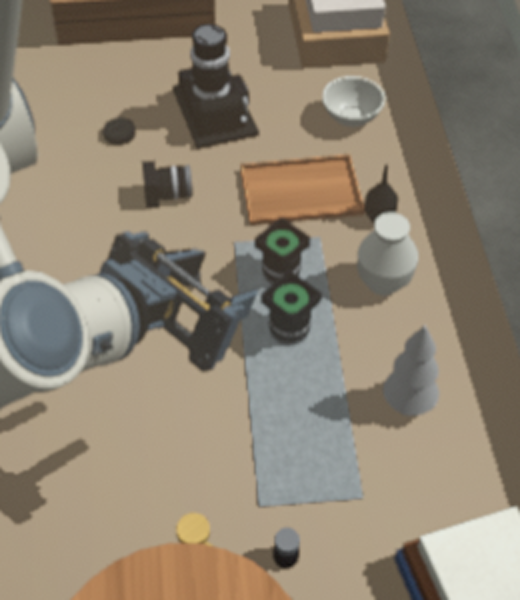

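View pics/t8.png

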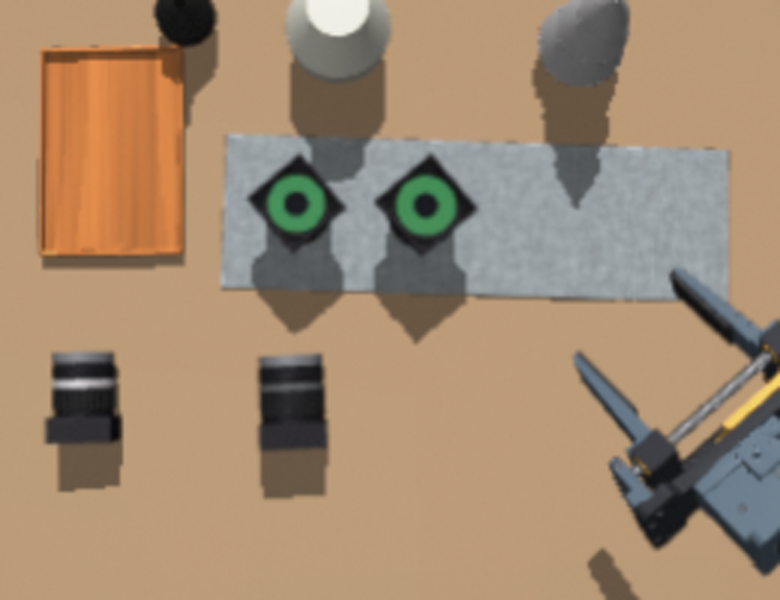

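Run:
```python
from h import *
p=arm.current_ee_pos(); arm.move_l(np.array(p)+[0,0,.06],feed=.25)
G,R=pick('b',.4508,-.0252,182,8)
np.save('G.npy',G);np.save('R.npy',R)
Gp,R1=carry(G,R,'b',182,8,.613,-.25,30)
np.save('G.npy',Gp);np.save('R.npy',R1)
go(Gp+[0,0,.02],R1,True)
snap("side","s7",(140,100,400,400),2); snap("top","t9",(160,130,420,330),3)
```

```text
[26.8] [ -13.   17.  116.    3.   39. -108.]
[28.2] width 0.05778905235012699
[29.2] lifted 0.05823883701307804
[31.8] [-26.  29.  74.  -7.  82.  35.]
[34.0] at [-58.  57. 102.  89.  82. -69.] 0.05755000090738255
```

View pics/s7.png

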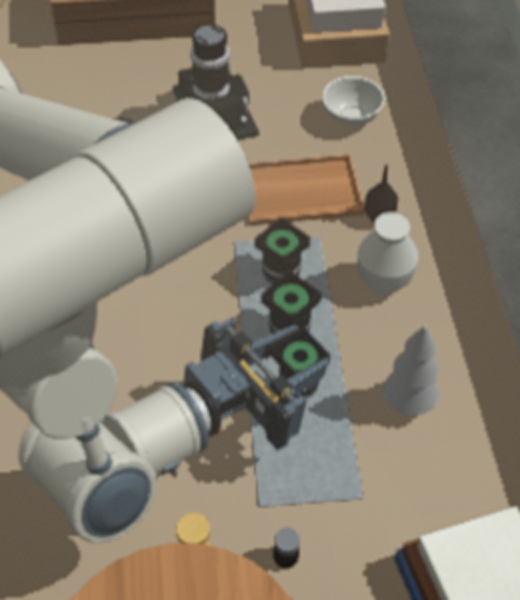

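View pics/t9.png

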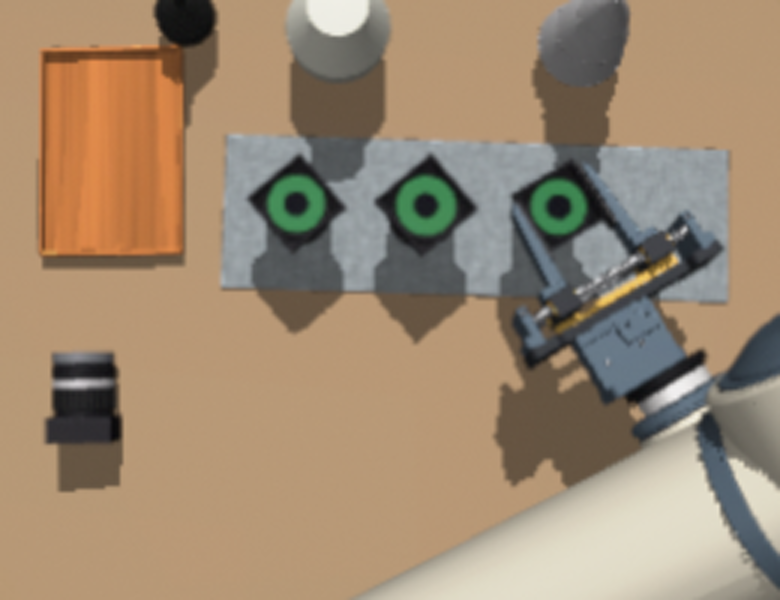

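Run:
```python
from h import *
G=np.load('G.npy');R=np.load('R.npy')
log(arm.current_width()); lower(G,R)
arm.grip(.08); p=np.array(arm.current_ee_pos()); arm.move_l(p-.08*R[:,2]+[0,0,.02],R,feed=.12)
arm.move_l(np.array(arm.current_ee_pos())+[0,.0,.18],feed=.2)
snap("side","s8",(140,100,400,400),2); im=snap("top","t10",(160,130,420,330),3)
im=cv2.imread("pics/t10_raw.png")
print(fitlens(im,.453,.158,np.radians(180),"top","d"))
```

```text
[34.5] 0.058003194584730695
[36.8] contact -0.001 4.7296965107894815
[(np.float64(52.2), 'd', array([0.4548, 0.1566]), np.float64(180.6))]
```

View pics/s8.png

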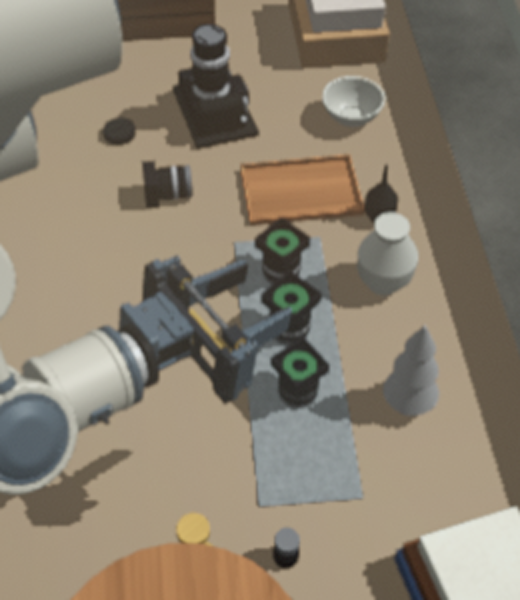

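View pics/t10.png

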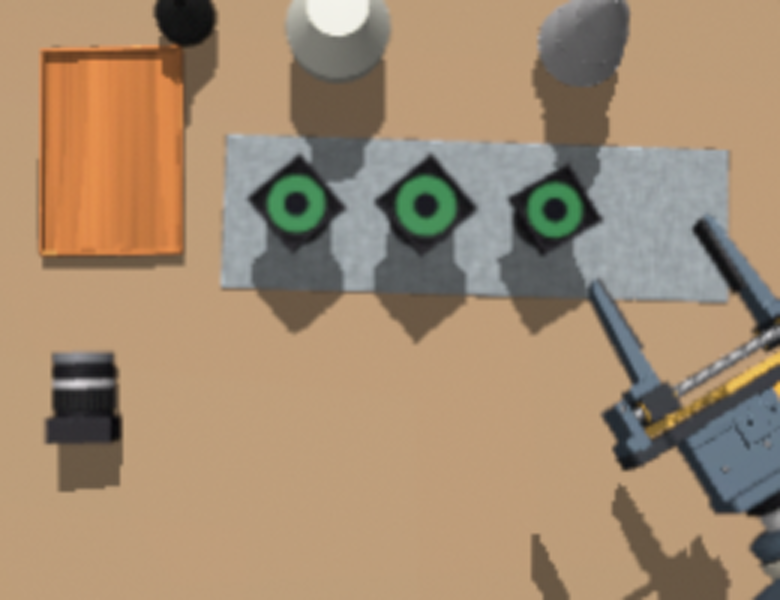

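Run:
```python
from h import *
G,R=pick('d',.454,.158,180.2,10)
np.save('G.npy',G);np.save('R.npy',R)
Gp,R1=carry(G,R,'d',180.2,10,.611,-.357,0.21)
np.save('G.npy',Gp);np.save('R.npy',R1)
go(Gp+[0,0,.02],R1,True)
snap("side","s9",(140,100,400,400),2); snap("top","t11",(160,130,460,330),2.6)
```

```text
[41.6] [ 15.  19. 114.  -4.  38. -73.]
[43.1] width 0.055841439678327304
[44.1] lifted 0.05578477124344908
[46.5] [-35.  35.  62.  -6.  91.  55.]
[49.3] at [-59.  56. 113. 118.  75. -80.] 0.056004080202382914
```

View pics/s9.png

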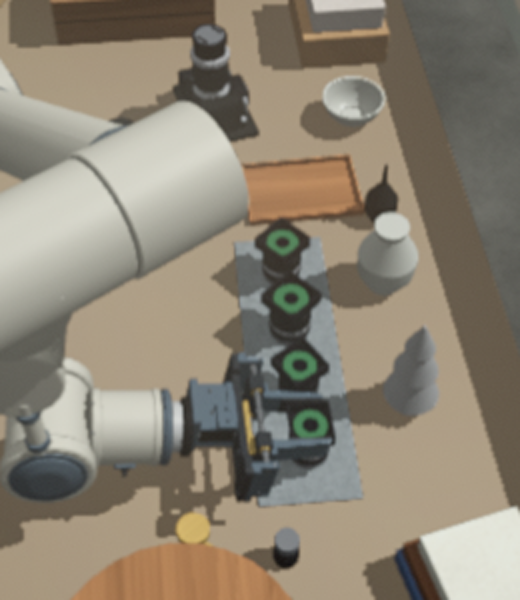

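View pics/t11.png

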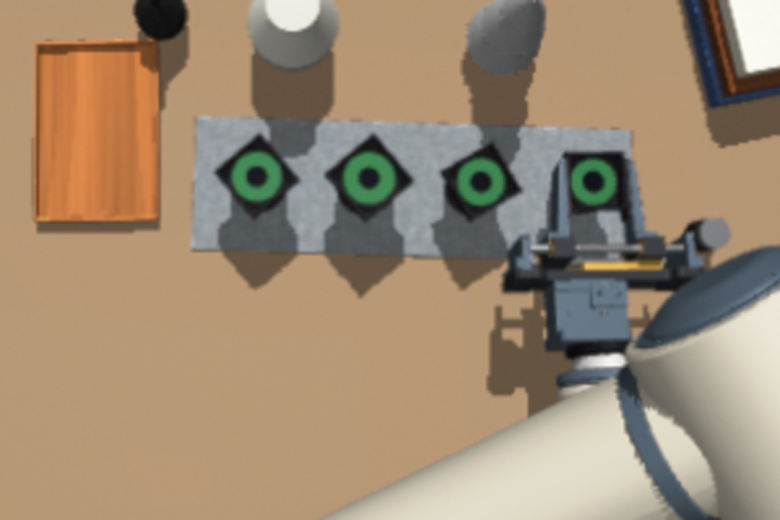

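Run:
```python
from h import *
G=np.load('G.npy');R=np.load('R.npy')
log(arm.current_width()); lower(G,R)
arm.grip(.074); p=np.array(arm.current_ee_pos()); arm.move_l(p-.08*R[:,2]+[0,0,.02],R,feed=.12)
arm.move_l(np.array(arm.current_ee_pos())+[0,.0,.2],feed=.2)
# go near camera, tool down, high
R=down(75)
arm.move_to([.45,.15,.33],R)
snap("side","s10",(140,50,400,350),2); snap("top","t12",(60,120,460,330),1.95)
log(np.round(arm.current_joint_positions()))
```

```text
[49.8] 0.05621175464939117
[52.1] contact -0.001 6.307970519513503
[56.6] [ 11.  10.  87.   0.  83. -64.]
```

View pics/s10.png

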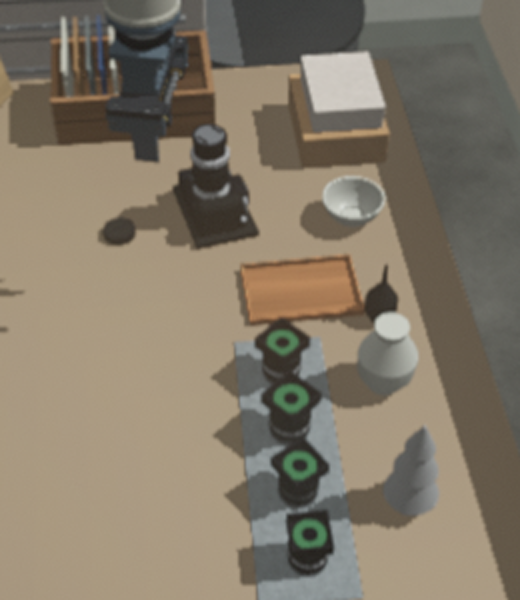

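View pics/t12.png

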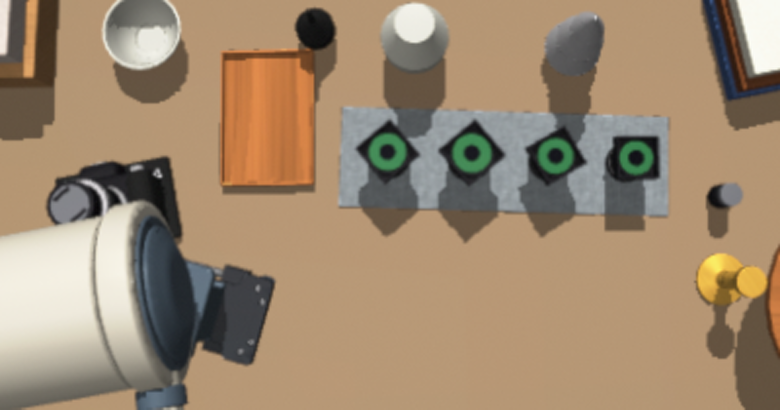

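Run:
```python
from h import *
S=10
def circ(c,r,z): 
    t=np.linspace(0,2*np.pi,60); return np.column_stack([c[0]+r*np.cos(t),c[1]+r*np.sin(t),0*t+z])
def ov(src,n,org,sz,cs,out):
    im=cv2.imread(src)[org[1]:org[1]+sz[1],org[0]:org[0]+sz[0]]
    im=cv2.resize(im,None,fx=S,fy=S,interpolation=cv2.INTER_CUBIC); im=np.clip(im*1.6,0,255).astype(np.uint8)
    for c,r,z,col in cs:
        p=((proj(n,circ(c,r,z))-org+.5)*S).astype(int); cv2.polylines(im,[p.reshape(-1,1,2)],True,col,1)
    cv2.imwrite(out,im)
c=(.5435,.3455)
cs=[(c,.030,.177,(0,0,255)),(c,.033,.143,(0,255,0)),(c,.033,.131,(255,0,0)),(c,.032,.115,(255,255,0))]
b=(.3793,.3067); 
ov("pics/top0.png","top",np.array([76,195]),(78,60),cs,"pics/o1.png")
ov("pics/side0.png","side",np.array([215,100]),(60,55),cs,"pics/o2.png")
ov("pics/top0.png","top",np.array([110,270]),(45,40),[(b,.0285,.016,(0,0,255)),(b,.0285,0,(0,255,0))],"pics/o3.png")
```

```text
(no output)
```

View pics/o1.png

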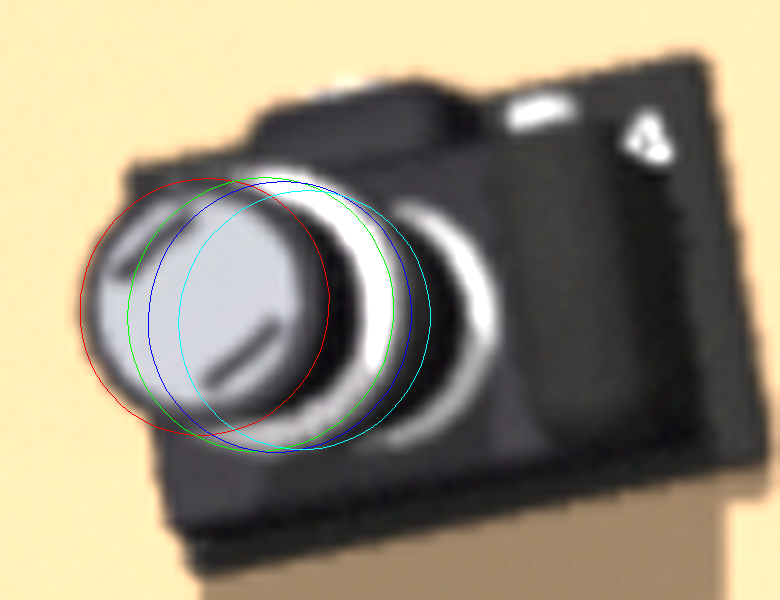

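View pics/o2.png

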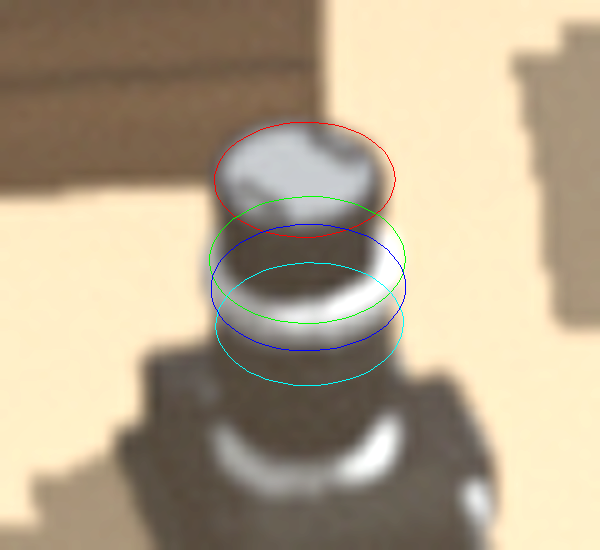

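View pics/o3.png

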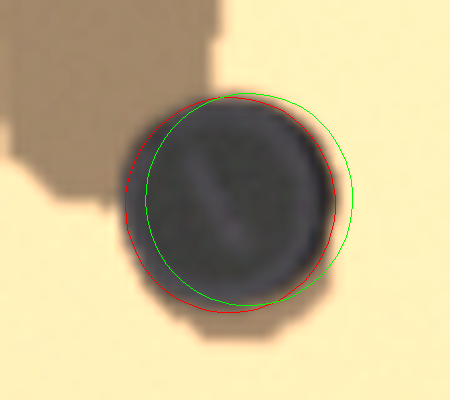

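Run:
```python
from h import *
R=down(90); c=[.5435,.3455]
arm.grip(.085)
arm.move_to([*c,.27],R); log(np.round(arm.current_joint_positions()))
arm.move_l([*c,.164],R,feed=.12)
f0=np.array(arm.current_force()); arm.grip(.04); f=np.array(arm.current_force())-f0
log(arm.current_width(),f,arm.current_ee_pos())
arm.move_l([*c,.24],R,feed=.08); log(arm.current_width())
snap("side","s11",(180,60,330,200),4)
```

```text
[57.9] [ 27.  27.  70.  -0.  83. -63.]
[59.5] 0.05931564746672745 [1.01242699 0.64246774 2.75957013] [0.54364228 0.34565277 0.16426378]
[60.6] 0.05915286699695006
```

View pics/s11.png

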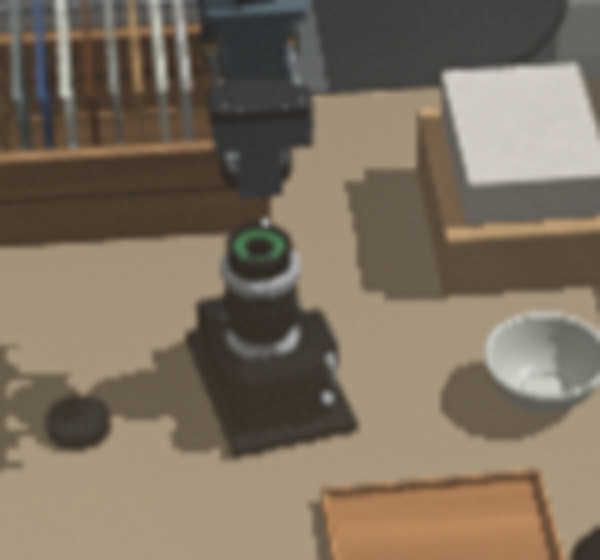

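Run:
```python
from h import *
R=down(91)
arm.move_to([.697,.138,.15],R); log(arm.current_width())
arm.move_l([.697,.138,.03],R,feed=.15)
log(arm.current_width())
f0=arm.current_force()[2]
for z in(.012,.010,.009,.008,.007):
    arm.move_l([.697,.138,z],R,feed=.04); f=arm.current_force()[2]-f0
    if f>2: break
log(z,f); arm.grip(.072)
arm.move_l([.697,.138,.12],R,feed=.15)
# body cap
b=[.379,.3067]; R=down(90); 
arm.move_to([.5,.25,.25],R)
snap("side","s12",(180,60,330,200),4);snap("top","t13",(60,120,260,310),3.5)
```

```text
[61.7] 0.05882516117152659
[62.6] 0.05925803420013244
[64.2] 0.007 4.890920132301959
```

View pics/s12.png

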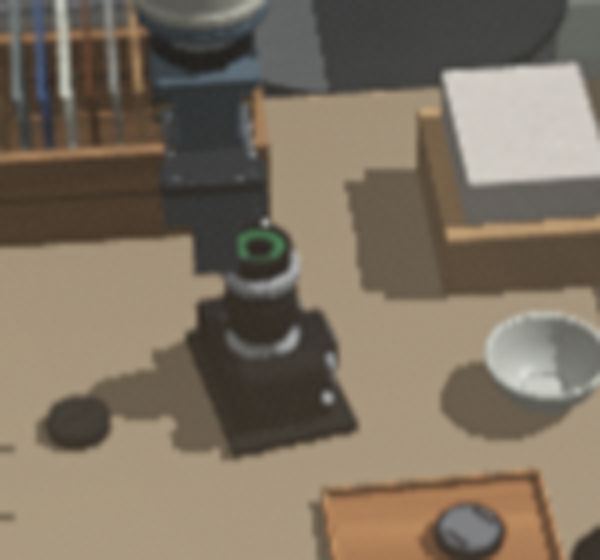

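View pics/t13.png

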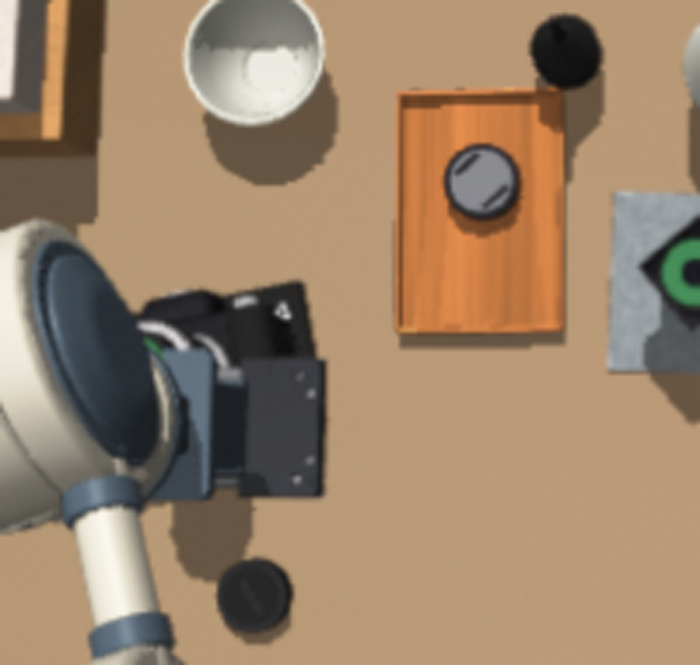

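Run:
```python
from h import *
R=down(90); b=[.379,.3067]
arm.grip(.085)
arm.move_to([*b,.12],R); log(np.round(arm.current_joint_positions()))
arm.move_l([*b,.004],R,feed=.12)
f0=np.array(arm.current_force()); arm.grip(.04); log(arm.current_width(),np.array(arm.current_force())-f0)
arm.move_l([*b,.15],R,feed=.15); log(arm.current_width())
snap("side","s13",(130,60,330,200),3)
p=[.628,.137]
arm.move_l([.5,.2,.26],R,feed=.3)
R=down(91)
arm.move_to([*p,.15],R); arm.move_l([*p,.03],R,feed=.15)
log(arm.current_width())
f0=arm.current_force()[2]
for z in(.012,.010,.009,.008,.007):
    arm.move_l([*p,z],R,feed=.04); f=arm.current_force()[2]-f0
    if f>2: break
log(z,f); arm.grip(.072)
arm.move_l([*p,.25],R,feed=.2)
arm.move_to([.42,.05,.33],down(90))
snap("side","s14",(180,60,330,200),4);snap("top","t14",(60,120,260,310),3.5)
```

```text
[67.9] [ 32.  25. 102.  -0.  53. -58.]
[69.6] 0.05602518870540181 [-0.90746505  1.43911661  5.4889034 ]
[70.7] 0.05591246356629225
[73.2] 0.05587757852954355
[74.6] 0.008 3.47456251098845
```

View pics/s14.png

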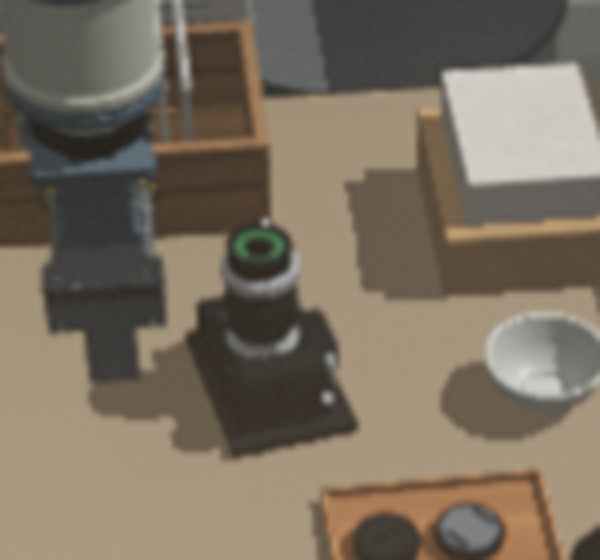

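View pics/t14.png

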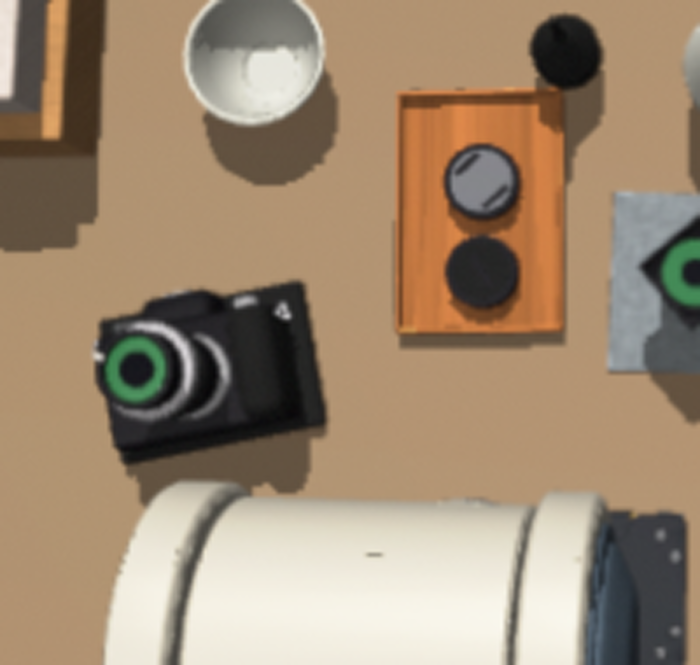

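Run:
```python
from h import *
R=down(90); c=np.array([.5435,.3455])
arm.grip(.08)
arm.move_to([*c,.25],R); log(np.round(arm.current_joint_positions()))
arm.move_l([*c,.149],R,feed=.1)
f0=np.array(arm.current_force());t0=np.array(arm.current_torque())
arm.grip(.04); log(arm.current_width(),np.round(np.array(arm.current_force())-f0,2),np.round(np.array(arm.current_torque())-t0,2),np.round(arm.current_ee_pos(),4))
```

```text
[79.1] [ 27.  28.  71.  -0.  80. -63.]
[80.7] 0.0561561267998391 [-0.7   4.78  3.19] [ 1.06 -0.02  0.01] [0.5437 0.3461 0.1494]
```

Run:
```python
from h import *
R=down(90); c=np.array([.5435,.346])
f0=np.array(arm.current_force());z=.149
while z>.1345:
    z-=.0015; arm.move_l([*c,z],R,feed=.03); f=np.array(arm.current_force())-f0
    print(round(z,4),np.round(f,1),np.round(arm.current_ee_pos()[2],4),round(arm.current_torque()[2],3))
    if f[2]>20: break
log(arm.current_width())
```

```text
0.1475 [ 0.7 -1.3 -0.8] 0.1475 -0.012
0.146 [ 2.3 -0.3 -1.9] 0.1459 -0.034
0.1445 [ 0.4  0.9 -0.8] 0.1443 -0.052
0.143 [ 0.9  0.1 -2.9] 0.1428 -0.009
0.1415 [ 1.3  0.5 -2.4] 0.1412 0.013
0.14 [ 1.1  0.5 -2.6] 0.1397 0.037
0.1385 [ 1.4  1.6 -1.8] 0.1382 0.04
0.137 [ 0.8 -0.1  5.2] 0.1373 0.016
0.1355 [-2.8 -2.9 19.2] 0.137 0.018
0.134 [-4.8 -3.8 29.6] 0.1366 0.122
[83.2] 0.05584637409627211
```

Run:
```python
from h import *
c=np.array([.5435,.346])
arm.move_l([*c,.1365],down(90),feed=.03)
f0=np.array(arm.current_force())
for A in list(range(10,60,10))+[56,58,60,62,64]:
    arm.move_l([*c,.1365],down(90-A),feed=.05)
    R=arm.current_tool_rot(); ang=np.degrees(np.arctan2(R[1][1],R[0][1]))
    print(A,round(90-ang,2),np.round(arm.current_force(),1),round(arm.current_torque()[2],3),round(arm.current_width(),4),np.round(arm.current_ee_pos(),4))
log("")
```

```text
10 10.04 [ 0.1  5.6 11.2] -0.16 0.0557 [0.544  0.3463 0.1371]
20 20.04 [ 0.4  3.9 11.2] -0.15 0.0557 [0.5439 0.3462 0.1371]
30 30.04 [ 0.1  4.1 10.8] -0.177 0.0559 [0.5439 0.346  0.1371]
40 40.04 [-0.6  1.6 12.4] -0.19 0.056 [0.5437 0.3459 0.137 ]
50 50.04 [-1.2  1.2 12.9] -0.192 0.0559 [0.5436 0.3458 0.137 ]
56 56.05 [-2.4  1.4 13.2] -0.138 0.0557 [0.5435 0.3457 0.137 ]
58 58.01 [-2.4  1.5 13.8] 0.139 0.056 [0.5435 0.3457 0.137 ]
60 60.01 [-2.4 -0.1 13. ] 0.232 0.0558 [0.5434 0.3457 0.137 ]
62 61.98 [-3.4  1.5 13.7] 0.665 0.0559 [0.5434 0.3457 0.137 ]
64 63.96 [-3.3 -0.3 13.6] 1.046 0.0558 [0.5434 0.3456 0.137 ]
[86.3]
```

Run:
```python
from h import *
c=np.array([.5435,.3458])
arm.move_l([*c,.1375],down(90-62),feed=.05); print(arm.current_torque()[2])
arm.grip(.08)
arm.move_l([*c,.26],down(90-62),feed=.15)
arm.move_to([.42,.05,.33],down(90))
for i in range(4):
  snap("side",f"sa{i}",(215,90,275,150),10);snap("top",f"ta{i}",(80,190,140,245),10)
log("")
for n in("sa","ta"):
  m=np.mean([cv2.imread(f"pics/{n}{i}.png").astype(float) for i in range(4)],0)
  cv2.imwrite(f"pics/{n}.png",np.clip(m*1.3,0,255).astype(np.uint8))
```

```text
0.32785644046826845
[90.0]
```

View pics/sa.png

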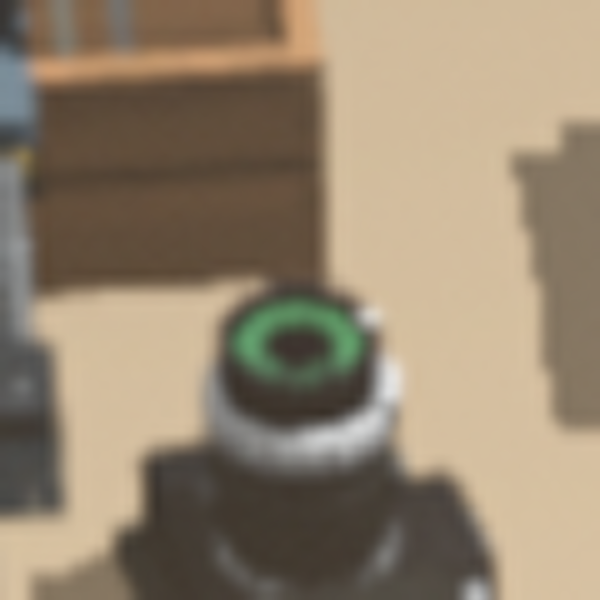

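View pics/ta.png

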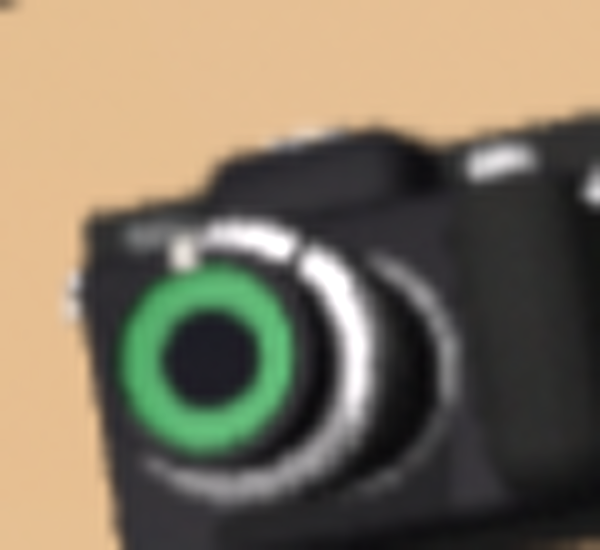

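Run:
```python
from h import *
P=lambda x,y,z:px2w("top",80+x/10-.5,190+y/10-.5,z)[:2]
g=P(209,357,.147); print("glass c",g, "r",np.abs(P(122,357,.147)-P(296,357,.147))/2,(P(209,262,.147)-P(209,452,.147))/2)
for nm,(x,y,z) in dict(mark=(301,250,.131),idx=(182,255,.153)).items():
    v=P(x,y,z)-g; print(nm,v,np.hypot(*v),np.degrees(np.arctan2(v[1],v[0])))
# before twist: t14 index (98,355) crop (60,120) 3.5
v=px2w("top",60+98/3.5-.5,120+355/3.5-.5,.165)[:2]-g; print("before",v,np.degrees(np.arctan2(v[1],v[0])))
```

```text
glass c [0.54499809 0.34675892] r [6.06528268e-05 2.15342938e-02] [0.0228251  0.00076518]
mark [ 0.02702205 -0.0157874 ] 0.03129589095468698 -30.295237210677104
idx [0.02408815 0.00509538] 0.02462116483498405 11.943736088002202
before [0.00907537 0.02463261] 69.77472600751838
```

```bash
cat >> h.py <<'E'
def turn(deg,A0,c=(.5437,.346),z=.118):
    c=np.asarray(c)
    arm.grip(.085)
    arm.move_to([*c,.25],down(A0)); arm.move_l([*c,z],down(A0),feed=.1)
    f0=np.array(arm.current_force()); t0=np.array(arm.current_torque())
    arm.grip(.05); f=np.array(arm.current_force())-f0; log("w",arm.current_width(),np.round(f,2),"tz",arm.current_torque()[2]-t0[2])
    n=max(1,int(abs(deg)//10))
    for i in range(1,n+1):
        arm.move_l([*c,z],down(A0+deg*i/n),feed=.05)
        print(i,np.round(np.array(arm.current_force())-f0,1),round(arm.current_torque()[2],3),np.round(arm.current_ee_pos(),4))
    arm.sleep(.2); arm.grip(.085); arm.move_l([*c,.26],feed=.15); log(round(arm.current_width(),4))
def look(tag):
    arm.move_to([.42,.05,.33],down(90)); acc={}
    for n,cr in(("side",(215,90,275,150)),("top",(80,190,140,245))):
        m=np.mean([arm.snapshot(n).astype(float) for i in range(4)],0)[:,:,::-1]; np.save(f"{n}_{tag}.npy",m)
        a,b,cc,d=cr; cv2.imwrite(f"pics/{n}_{tag}.png",np.clip(cv2.resize(m[b:d,a:cc],None,fx=10,fy=10,interpolation=cv2.INTER_CUBIC)*1.3,0,255).astype(np.uint8))
E
python3 - <<'E'
from h import *
turn(42,75)
look("b")
E
```

```text
[93.5] w 0.06503333058845508 [-0.74  2.01  2.44] tz -0.023144465312486116
1 [-0.2  5.9  4. ] 0.046 [0.544  0.3465 0.1183]
2 [0.2 6.8 2.8] 0.062 [0.544  0.3467 0.1183]
3 [-1.5  7.5  4.4] 0.045 [0.5439 0.3468 0.1183]
4 [-1.1  8.8  3.9] 0.054 [0.5438 0.3469 0.1183]
[96.6] 0.0851
```

View pics/top_b.png

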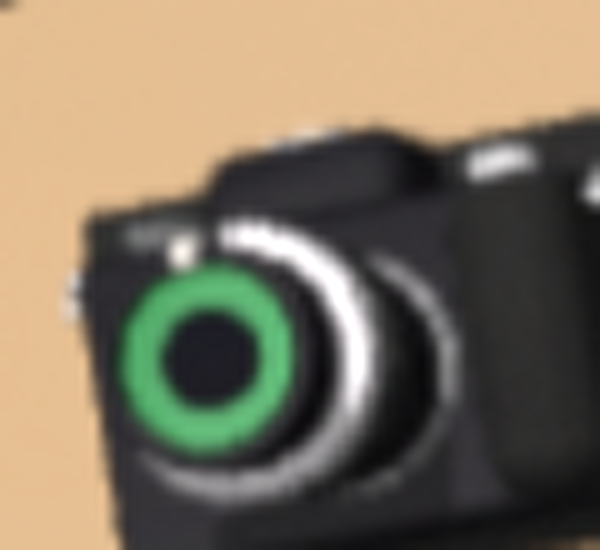

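View pics/side_b.png

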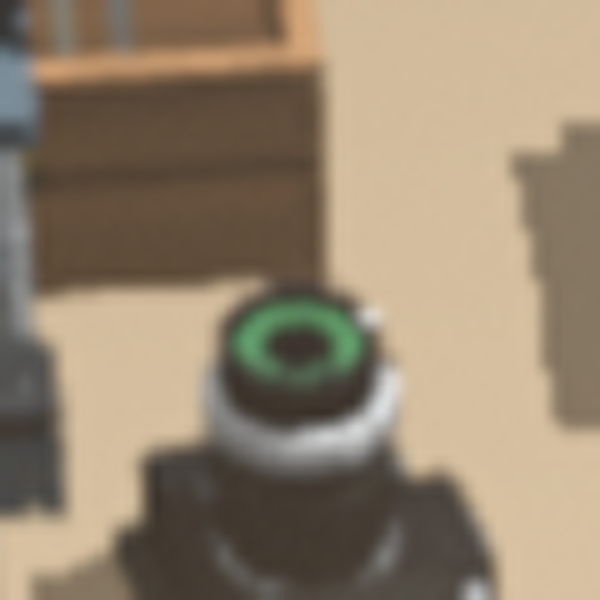

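```bash
cat > pol.py <<'E'
from h import *
from scipy.ndimage import map_coordinates
from scipy.optimize import least_squares
def samp(img,P):
    uv=proj("top",P); return map_coordinates(img,[uv[:,1],uv[:,0]],order=3)
def circpts(c,r,z,ang): return np.column_stack([c[0]+r*np.cos(ang),c[1]+r*np.sin(ang),np.full_like(ang,z)])
def fitc(m):
    g=m.mean(2); c0=np.array([.5445,.3465])
    A=np.radians(np.arange(-150,-40,3.)); rs=np.arange(.022,.038,.0002)
    for it in range(4):
        E=[]
        for a in A:
            p=np.array([samp(g,circpts(c0,r,.131,np.array([a])))[0] for r in rs])
            d=np.gradient(p); i=np.argmax(d[:60]); E.append(rs[i])
        E=np.array(E); r0=np.median(E)
        f=lambda q:(E-(q[2]+q[0]*np.cos(A)+q[1]*np.sin(A)))
        q=least_squares(f,[0,0,.028],loss='soft_l1',f_scale=.0004).x; c0=c0+q[:2]
    return c0,q[2],np.std(f(q))
if __name__=="__main__":
    ms={}
    ms['a']=np.mean([cv2.imread(f"pics/ta{i}_raw.png").astype(float) for i in range(4)],0)
    ms['b']=np.load("top_b.npy")
    for k,m in ms.items():
        c,r,s=fitc(m); print(k,c,r,s)
        g=m.mean(2); deg=np.arange(-70,60,4.); a=np.radians(deg)
        for nm,rr,z in(("ring",(.029,.0305,.032),.131),("rim",(.0235,.025,.0265),.153)):
            v=np.mean([samp(g,circpts(c,x,z,a)) for x in rr],0); print(nm,list(zip(deg.astype(int).tolist(),v.astype(int).tolist())))
E
python3 pol.py
```

```text
a [0.54430983 0.3447965 ] 0.025589538235927852 0.00023543136354825845
ring [(-70, 176), (-66, 179), (-62, 180), (-58, 179), (-54, 198), (-50, 207), (-46, 201), (-42, 198), (-38, 193), (-34, 181), (-30, 133), (-26, 94), (-22, 151), (-18, 197), (-14, 196), (-10, 194), (-6, 193), (-2, 189), (2, 179), (6, 165), (10, 150), (14, 134), (18, 113), (22, 106), (26, 134), (30, 166), (34, 146), (38, 84), (42, 46), (46, 43), (50, 46), (54, 48), (58, 49)]
rim [(-70, 33), (-66, 34), (-62, 34), (-58, 36), (-54, 40), (-50, 41), (-46, 42), (-42, 42), (-38, 46), (-34, 49), (-30, 56), (-26, 59), (-22, 56), (-18, 61), (-14, 68), (-10, 71), (-6, 71), (-2, 69), (2, 74), (6, 96), (10, 134), (14, 165), (18, 154), (22, 105), (26, 56), (30, 39), (34, 38), (38, 38), (42, 37), (46, 37), (50, 37), (54, 36), (58, 36)]
b [0.54430087 0.34488856] 0.025623489409468216 0.00017708675367564242
ring [(-70, 176), (-66, 179), (-62, 178), (-58, 177), (-54, 192), (-50, 193), (-46, 191), (-42, 188), (-38, 186), (-34, 188), (-30, 190), (-26, 188), (-22, 190), (-18, 195), (-14, 187), (-10, 192), (-6, 191), (-2, 189), (2, 178), (6, 153), (10, 129), (14, 65), (18, 54), (22, 87), (26, 136), (30, 174), (34, 154), (38, 86), (42, 45), (46, 43), (50, 45), (54, 47), (58, 48)]
rim [(-70, 33), (-66, 35), (-62, 35), (-58, 37), (-54, 41), (-50, 41), (-46, 43), (-42, 43), (-38, 46), (-34, 49), (-30, 55), (-26, 58), (-22, 56), (-18, 62), (-14, 68), (-10, 70), (-6, 61), (-2, 45), (2, 53), (6, 85), (10, 131), (14, 168), (18, 162), (22, 112), (26, 58), (30, 39), (34, 38), (38, 38), (42, 36), (46, 37), (50, 36), (54, 36), (58, 35)]
```

```bash
python3 - <<'E'
s=open('pol.py').read()
s=s.replace("(q[2]+q[0]","(.028+q[0]").replace("[0,0,.028]","[0,0]").replace("q[2],np.std","np.mean(f(q)),np.std")
s=s.replace("-70,60,4.","-50,50,2.")
open('pol.py','w').write(s)
E
python3 pol.py
python3 - <<'E'
from h import *
# overlay
S=10
m=np.load('top_b.npy'); org=np.array([80,190])
im=np.clip(cv2.resize(m[190:245,80:140],None,fx=S,fy=S,interpolation=cv2.INTER_CUBIC)*1.3,0,255).astype(np.uint8)
c=(.5445,.3472)
for r,z,col in[(.033,.131,(0,255,0)),(.033,.119,(255,0,0)),(.028,.131,(0,255,255)),(.028,.153,(0,0,255)),(.022,.153,(255,0,255))]:
    t=np.linspace(0,2*np.pi,90); P=np.column_stack([c[0]+r*np.cos(t),c[1]+r*np.sin(t),0*t+z])
    cv2.polylines(im,[((proj("top",P)-org+.5)*S).astype(int).reshape(-1,1,2)],True,col,1)
cv2.imwrite("pics/ov.png",im)
E
```

```text
a [0.54454202 0.34759799] -7.625110874236418e-05 0.0004822689933132121
ring [(-50, 193), (-48, 192), (-46, 192), (-44, 193), (-42, 194), (-40, 192), (-38, 180), (-36, 155), (-34, 121), (-32, 95), (-30, 98), (-28, 130), (-26, 170), (-24, 196), (-22, 202), (-20, 200), (-18, 196), (-16, 194), (-14, 193), (-12, 192), (-10, 192), (-8, 190), (-6, 186), (-4, 181), (-2, 177), (0, 172), (2, 166), (4, 159), (6, 154), (8, 150), (10, 141), (12, 129), (14, 119), (16, 115), (18, 116), (20, 127), (22, 144), (24, 159), (26, 163), (28, 153), (30, 131), (32, 100), (34, 70), (36, 50), (38, 40), (40, 38), (42, 37), (44, 37), (46, 37), (48, 37)]
rim [(-50, 54), (-48, 53), (-46, 53), (-44, 53), (-42, 53), (-40, 52), (-38, 52), (-36, 54), (-34, 55), (-32, 56), (-30, 55), (-28, 53), (-26, 53), (-24, 55), (-22, 59), (-20, 62), (-18, 64), (-16, 66), (-14, 67), (-12, 67), (-10, 68), (-8, 69), (-6, 72), (-4, 79), (-2, 89), (0, 103), (2, 120), (4, 139), (6, 157), (8, 168), (10, 167), (12, 155), (14, 133), (16, 105), (18, 77), (20, 56), (22, 44), (24, 39), (26, 38), (28, 38), (30, 37), (32, 37), (34, 36), (36, 35
[... 521 characters left out ...]
1), (18, 103), (20, 127), (22, 150), (24, 169), (26, 178), (28, 171), (30, 149), (32, 114), (34, 79), (36, 54), (38, 41), (40, 37), (42, 37), (44, 37), (46, 37), (48, 37)]
rim [(-50, 55), (-48, 54), (-46, 53), (-44, 53), (-42, 53), (-40, 53), (-38, 52), (-36, 53), (-34, 55), (-32, 56), (-30, 55), (-28, 53), (-26, 53), (-24, 56), (-22, 59), (-20, 62), (-18, 64), (-16, 66), (-14, 64), (-12, 58), (-10, 51), (-8, 45), (-6, 46), (-4, 54), (-2, 69), (0, 89), (2, 112), (4, 137), (6, 159), (8, 174), (10, 178), (12, 170), (14, 149), (16, 119), (18, 88), (20, 62), (22, 47), (24, 40), (26, 38), (28, 38), (30, 37), (32, 37), (34, 36), (36, 35), (38, 35), (40, 35), (42, 36), (44, 36), (46, 35), (48, 36)]
```

View pics/ov.png

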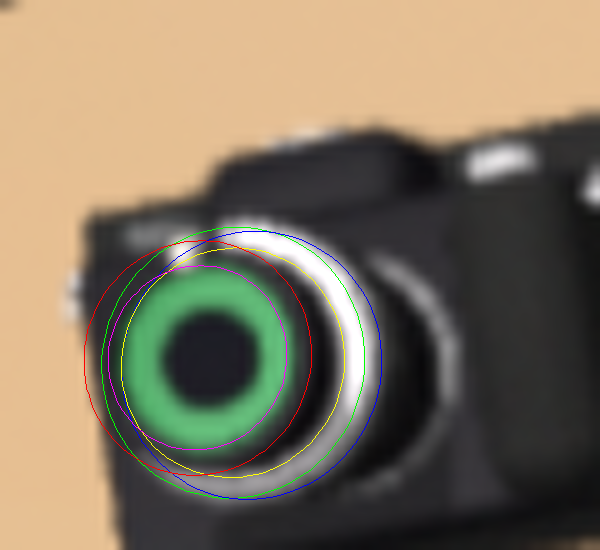

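Run:
```python
from pol import *
ms={'a':np.mean([cv2.imread(f"pics/ta{i}_raw.png").astype(float) for i in range(4)],0),'b':np.load("top_b.npy")}
ms['b2']=ms['b']
for k,m in ms.items():
    g=m.mean(2)
    for c in([.5445,.3476],[.5445,.3470],[.5440,.3472],[.550-.005,.3472]):
        c=np.array(c)
        o=[]
        for r in(.0225,.024,.0255,.027,.0285):
            d=np.arange(-20,40,.5); v=samp(g,circpts(c,r,.153,np.radians(d)))
            i=np.argmax(np.where((d>-3)&(d<25),v,0)); w=np.clip(v-(v[i]+50)/2,0,None)*(abs(d-d[i])<16); o.append((round((w*d).sum()/w.sum(),1),int(v[i])))
        q=[]
        for r in(.029,.0305,.032):
            d=np.arange(-50,-15,.5); v=samp(g,circpts(c,r,.131,np.radians(d))); w=np.clip(150-v,0,None); q.append((round((w*d).sum()/max(w.sum(),1),1),int(v.min())))
        print(k,c,"idx",o,"mark",q)
```

```text
a [0.5445 0.3476] idx [(np.float64(8.4), 152), (np.float64(8.9), 170), (np.float64(8.7), 172), (np.float64(6.3), 162), (np.float64(2.6), 138)] mark [(np.float64(-31.5), 81), (np.float64(-31.1), 95), (np.float64(-31.1), 101)]
a [0.5445 0.347 ] idx [(np.float64(9.8), 150), (np.float64(10.3), 170), (np.float64(10.0), 172), (np.float64(7.6), 163), (np.float64(4.1), 140)] mark [(np.float64(-30.4), 84), (np.float64(-30.1), 97), (np.float64(-30.2), 99)]
a [0.544  0.3472] idx [(np.float64(8.9), 139), (np.float64(9.5), 166), (np.float64(9.5), 173), (np.float64(8.6), 167), (np.float64(4.2), 148)] mark [(np.float64(-30.4), 79), (np.float64(-30.0), 93), (np.float64(-30.0), 101)]
a [0.545  0.3472] idx [(np.float64(9.8), 160), (np.float64(10.0), 172), (np.float64(9.5), 170), (np.float64(5.9), 156), (np.float64(-5.7), 131)] mark [(np.float64(-31.1), 87), (np.float64(-30.9), 100), (np.float64(-31.0), 95)]
b [0.5445 0.3476] idx [(np.float64(9.2), 142), (np.float64(9.6), 175), (np.float64(9.6), 188), (np.float64(9.0), 177), (np.float64(8.6), 146)] mark [(np.float64(0.0), 157), (np.float64(0.0), 193), 
[... 892 characters left out ...]
, (np.float64(0.0), 181)]
b2 [0.5445 0.347 ] idx [(np.float64(10.5), 140), (np.float64(11.0), 173), (np.float64(10.9), 188), (np.float64(10.4), 178), (np.float64(9.9), 148)] mark [(np.float64(0.0), 169), (np.float64(0.0), 196), (np.float64(0.0), 177)]
b2 [0.544  0.3472] idx [(np.float64(9.6), 127), (np.float64(10.2), 164), (np.float64(10.3), 186), (np.float64(9.9), 184), (np.float64(9.4), 159)] mark [(np.float64(0.0), 152), (np.float64(0.0), 190), (np.float64(0.0), 187)]
b2 [0.545  0.3472] idx [(np.float64(10.5), 153), (np.float64(10.8), 181), (np.float64(10.5), 187), (np.float64(9.9), 170), (np.float64(9.6), 135)] mark [(np.float64(0.0), 175), (np.float64(0.0), 195), (np.float64(0.0), 166)]
```

Run:
```python
from h import *
turn(-1.2,100,c=(.5439,.3466))
look("c")
from pol import *
m=np.load("top_c.npy"); g=m.mean(2); c=np.array([.5445,.3473])
for k in"bc":
    g=np.load(f"top_{k}.npy").mean(2); d=np.arange(-6,30,2.)
    print(k,np.mean([samp(g,circpts(c,x,.131,np.radians(d))) for x in(.029,.0305,.032)],0).astype(int))
    print(k,np.mean([samp(g,circpts(c,x,.153,np.radians(d))) for x in(.0235,.025,.0265)],0).astype(int))
snap("side","send"); snap("top","tend")
```

```text
[101.6] w 0.0652535831606547 [1.45 2.62 3.69] tz -0.08480832136322669
1 [-0.3  2.6  5. ] -0.083 [0.544  0.3469 0.1183]
[103.7] 0.0849
b [189 187 176 162 153 146 126  93  62  52  58  75  96 120 144 165 178 176]
b [ 45  50  63  81 103 128 151 170 178 174 157 130  98  70  51  41  38  37]
c [190 189 179 167 161 156 135  98  66  58  68  86 108 131 153 173 183 180]
c [ 49  55  68  86 108 132 155 173 181 177 162 137 106  77  56  44  39  38]
```

View pics/top_c.png

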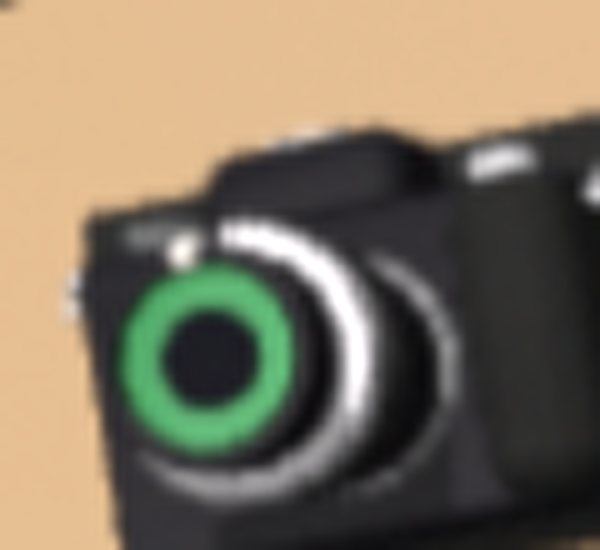

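View pics/send.png

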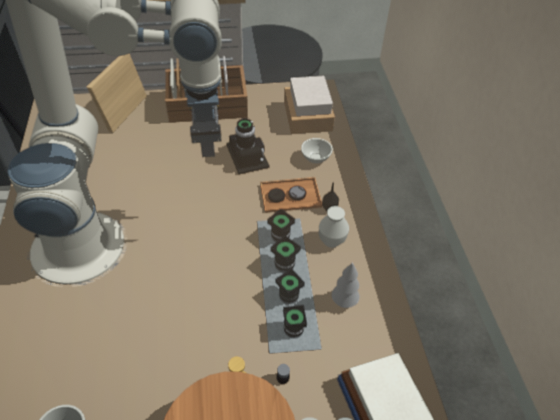

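View pics/tend.png

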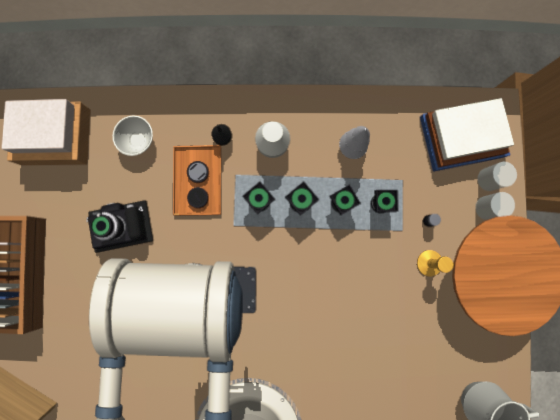

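Run:
```python
from pol import *
A=np.mean([cv2.imread(f"pics/ta{i}_raw.png").astype(float) for i in range(4)],0).mean(2)
for c in([.5445,.3476],[.5445,.347]):
  d=np.arange(0,24,.5)
  f=lambda g:np.mean([samp(g,circpts(np.array(c),x,.131,np.radians(d))) for x in(.029,.0305,.032)],0)
  for k in"bc":
    r=1-f(np.load(f"top_{k}.npy").mean(2))/f(A); w=np.clip(r-.15,0,None); print(c,k,(w*d).sum()/w.sum(),r.max())
```

```text
[0.5445, 0.3476] b 11.249922402257763 0.6071945174619204
[0.5445, 0.3476] c 10.923417988170076 0.5701224713148829
[0.5445, 0.347] b 12.366704029574741 0.6045889631762116
[0.5445, 0.347] c 12.033116660062293 0.5647453426721276
```

Run:
```python
from h import *
turn(-2.0,100,c=(.5439,.3467))
look("d")
from pol import *
A=np.mean([cv2.imread(f"pics/ta{i}_raw.png").astype(float) for i in range(4)],0).mean(2)
for c in([.5445,.3476],[.5445,.347]):
  d=np.arange(0,24,.5)
  f=lambda g:np.mean([samp(g,circpts(np.array(c),x,.131,np.radians(d))) for x in(.029,.0305,.032)],0)
  for k in"bcd":
    g=np.load(f"top_{k}.npy").mean(2)
    r=1-f(g)/f(A); w=np.clip(r-.15,0,None); 
    e=np.arange(-10,32,.5); v=samp(g,circpts(np.array(c),.025,.153,np.radians(e))); u=np.clip(v-v.max()*.6,0,None)*(abs(e-e[v.argmax()])<14)
    print(c,k,(w*d).sum()/w.sum(),r.max(),"idx",(u*e).sum()/u.sum())
```

```text
[108.8] w 0.06543672172036155 [-1.2   1.97  3.92] tz -0.00830564346334521
1 [-1.9  3.1  5.6] -0.09 [0.5441 0.347  0.1183]
[110.9] 0.0854
[0.5445, 0.3476] b 11.249922402257763 0.6071945174619204 idx 9.634432105154678
[0.5445, 0.3476] c 10.923417988170076 0.5701224713148829 idx 9.765193084644702
[0.5445, 0.3476] d 8.344918343338266 0.5220688119936392 idx 9.499899478365473
[0.5445, 0.347] b 12.366704029574741 0.6045889631762116 idx 10.968081404470484
[0.5445, 0.347] c 12.033116660062293 0.5647453426721276 idx 11.085363072252271
[0.5445, 0.347] d 9.445144744592623 0.5175087654543666 idx 10.84322394405567
```

View pics/top_d.png

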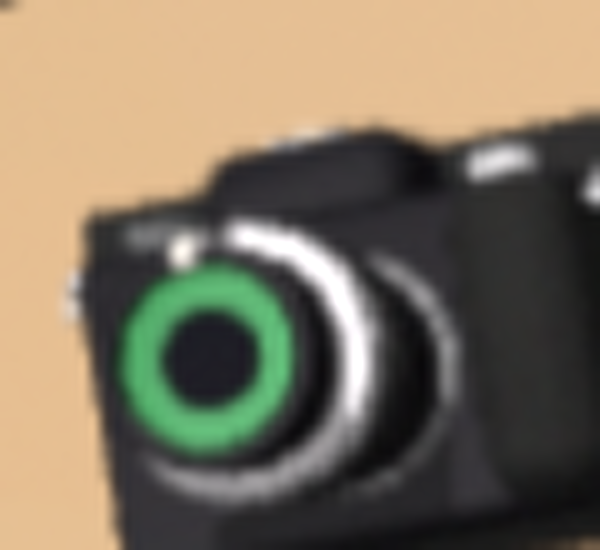

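Run:
```python
from h import *
snap("side","fin"); log(np.round(arm.current_force(),1),arm.current_width())
a=cv2.imread("pics/fin_raw.png").astype(int);b=cv2.imread("pics/send_raw.png").astype(int)
print((abs(a-b).max(2)>40).sum(), np.argwhere(abs(a-b).max(2)>40)[:5])
arm.sign_off()
```

```text
[112.6] [ 0.2  0.4 -0.3] 0.08507762684453206
0 []
the job is handed in; nothing more can be done
```

The job is done as asked and was handed in at about 112.6 s.

- **Loose lenses:** all four (a, b, c and d) were lying down. They now stand on their rear caps on the mat with hoods up; both cameras show them upright.
- **Caps:** the front cap (boss down) and the body cap lie flat on the floor of the wooden tray.
- **Mounted lens, seating:** I gripped it by the front ring and pressed it down. It travelled about 12 mm, then the force rose sharply, so I take it as fully home.
- **Mounted lens, lock:** I then twisted it clockwise to its stop at about 60°, where the torque rose to about 1 N m. The index line moved about 58–60° in the pictures and did not move afterwards.
- **Aperture ring:** I turned only the silver ring, 42° counter-clockwise, then back in two small corrections. The jaws were at least 5 mm clear of the narrower black rings beside it.

**Checks that were not clean:** the mark is hard to see at the index line because the ring is partly hidden there.
- The first measurement put it about 1.2–1.5° past the line, and the last puts it about 1.2–1.4° short of it. That is roughly 0.02 rad, about the limit of what the pictures can show.
- The first correction moved the ring less than commanded and the second moved it slightly more.

No lens was seen knocked aside, and I noticed no slip of the grip. The final side picture matches the one taken before the last ring correction, so nothing moved there. At hand-in the robot was touching nothing.

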